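# Reset a drilling stand's depth stop and load its blank holder

### The arm

A 7-joint arm with a two-finger parallel gripper is mounted at the origin on the work surface. World frame = base frame: x ahead of the robot, y to its left, z up, the work surface at z = 0. Lengths are in m, angles in rad, forces in N, time in s.
With the tool pointing down it reaches from about 0.425 to 0.95 m from the base axis. Payload 16.7 kg.
Tool frame: the origin (TCP) lies at the very end of the fingers, on their centre line; the grasp point (between the pads) lies 19 mm behind it; z points along the fingers, y is the line along which they close (so a half turn about z gives the same grasp; the last joint's range is limited). The gripper opens to 94 mm and grips with 3 to 60 N. Pads are 16 mm wide; open, the fingers measure 119 mm over their backs; the gripper's body (75 mm by 177 mm) begins 78 mm behind the grasp point.
Start: joints at [-1.383, 0.426, 0.074, 1.606, -0.034, 1.111, -0.067], TCP at [0.224, 0.637, 0.205] pointing down, gripper open.
Joint ranges: [-2.85, 2.85], [-0.5, 2.14], [-1.23, 1.37], [0.21, 2.46], [-1.02, 4.16], [0.16, 2.05], [-2.73, 2.73]. Speed limits (rad/s): [1.89, 1.89, 2.39, 2.39, 3.01, 3.01, 3.01].

### API

Orientations are given as a unit quaternion [x, y, z, w].
In Python, from workcell import robot gives the robot as it stands.
- The arm moves only by the tool jog_arm, never from a script. Its argument "deltas" is a list of rows, each a list of 5 numbers: the opening, from 0 (shut) to 1 (fully open), then the shift along the world's x, y, z in m, then the turn about the world's z in rad. A call has 1 to 5 rows; each row shifts and turns the commanded pose from where the row before left it; what a row does not reach is not made up. A row lasts 1/12 s, in which the tool goes at most 41.7 mm and 7.16 degrees, less where a joint would pass 70% of its speed; a pose out of reach is approached as far as the arm can. A call is refused whole if a number of a shift passes 0.0417 or a number of a turn 0.125, either way. A call with a gripper value outside its range is refused whole. The fingers move at their own pace and stop on an object; the grip force is fixed at half the most. Time passes only in rows, so rows that do not move let the fingers close. It gives the time, the measured TCP pose, the force, the opening and the grip force at its end, in the units of the state.
- robot.observe(): the state, without advancing time (a new reading comes with each control period).
- robot.snapshot(name): name is "side" or "top"; returns a dict with "img" (480x640x3 uint8, red, green, blue), "depth" (480x640 float32, m along the optical axis (not along the pixel's ray), 0 where there is no reading), "vfov" (degrees; the focal length in pixels is half the picture's height over the tangent of half this angle, whatever the lens; pixels are square), "cx", "cy" (the principal point, pixels), "distortion" ([k1, k2, p1, p2, k3] as OpenCV has them; the pictures are not rectified), "rvec" (rotation vector, rad) and "tvec" (3), from world to camera coordinates, as OpenCV has them. Camera axes: x right, y down, z forward; pixel columns grow to the right and rows downward; lengths in m; the calibration is good to about 2 mm. A picture is of the moment at which its call begins.
- robot.close_job(): hands the job in; it is judged then, once.
The state is a dict: "t": time; "qpos": joint angles; "joint_velocities": joint speeds; "effort": joint torques, N m; "eef_pos": TCP position; "tcp_rot": TCP orientation; "force": force on the tool from outside, world axes, zero at the start; "moment": the same for the moment, N m; "grip_width": finger opening in m; "grasp_force": force on a finger pad.
Only numpy, scipy, OpenCV 4.12 (cv2) and the standard library are available. Lean on these libraries where they do the work, as an engineer would, in place of code of your own. Each camera call takes 0.05 s, during which the arm holds its last target. There are 200 camera calls.

### The job

Set up the drilling stand for the next batch. On the blue depth stop, swing the red-handled jam nut lever loose, turn the black knob until its white pointer stands on the red mark of the dial, then swing the lever back fully tight without losing the setting. On the aluminium holder, open the orange-handled lock collar, stand every wooden blank on the bench upright in a pocket of its own, fully down, and turn the collar back until its yellow ear points at the red locked mark; leave the other things on the bench where they are.

Things in the scene. Friction and masses are not known exactly. Their poses are not given: they have to be found in the camera images.
- stop: Blue cast depth stop, fixed to the bench: block 155 x 110 x 50 mm (x from -55 to +100 mm, y +-55 mm) with a black dial (radius 52 mm) on top. Origin under the dial's centre at bench level, z up; dial, jam nut and knob share this vertical axis. A steel stop pin (radius 7 mm), 85 mm out along its x, stands 10 to 22 mm above the block and rises with the knob.
- lever_grip (a point): On the grip of the jam nut's lever: a red upright round post, 16 mm diameter, from 57 to 100 mm above the bench (this point at 84 mm), 80 mm from the dial's axis. The dark lever arm (12 mm wide, 57 to 67 mm up) joins its foot to the brass nut. Seen from above the lever swings counter-clockwise to loosen.
- jam_nut (a joint): Angle of the jam nut (rad): 0 is fully tight against its stop, grows counter-clockwise seen from above as it loosens, stop at 1.1. Below about 0.3 it clamps the adjuster, which then cannot be turned; from 0.7 on it counts as well loosened, below 0.15 as tight. It stays where it is left; swinging it needs 4 N at the post, up to 8 N for the last part to tight.
- knob_grip (a point): Grip point of the adjuster's black bar knob, on the dial's axis, 108 mm up. Bar 40 x 14 x 34 mm (87 to 121 mm up), under it a thin neck and the nut (38 mm across, top 70 mm up); x along the bar towards the white pointer, z up. Turns smoothly (0.04 N m) while the nut is loose and stays put; starts 0.6 to 2.4 rad clockwise (from above) of the mark, so turn it counter-clockwise.
- pointer_tip (a point): Point on the dial face (55 mm up) right under the tip of the knob's white pointer, 44 mm from the axis; it turns with the knob.
- set_mark (a point): Centre line of the red setting mark on the dial face (55 mm up), 44 mm from the axis; somewhere else on the dial each time. It must not be moved and cannot be by hand.
- holder: Aluminium blank holder fixed to the bench: square plate 170 x 170 x 22 mm with four pockets, and the lock collar on a post in the middle. Origin under its centre at bench level, z up. Red locked mark on the corner at +x +y (beyond pocket 1), green open mark at the middle of the +x edge.
- pocket1 (a point): Centre of the floor of pocket 1, a round recess 47 mm across and 10 mm deep (floor 12 mm, rim 22 mm above the bench), 50 mm from the holder's centre along both x and y (+x +y).
- pocket2 (a point): Centre of the floor of pocket 2, a round recess 47 mm across and 10 mm deep (floor 12 mm, rim 22 mm above the bench), 50 mm from the holder's centre along both x and y (-x +y).
- pocket3 (a point): Centre of the floor of pocket 3, a round recess 47 mm across and 10 mm deep (floor 12 mm, rim 22 mm above the bench), 50 mm from the holder's centre along both x and y (-x -y).
- pocket4 (a point): Centre of the floor of pocket 4, a round recess 47 mm across and 10 mm deep (floor 12 mm, rim 22 mm above the bench), 50 mm from the holder's centre along both x and y (+x -y).
- collar_grip (a point): Grip point of the lock collar's orange bar handle, on the holder's axis, 95 mm above the bench. The bar is 50 mm long, 14 mm wide, 36 mm high (72 to 108 mm up); this point's x axis runs along the bar in the direction of the yellow ear, z up. Under it a hub (42 mm across, top 72 mm up) carries four ears, 90 degrees apart, 14 mm wide, that reach out to 78 mm from the axis, 62 to 68 mm above the bench.
- collar (a joint): Angle of the lock collar (rad): 0 is locked (yellow ear at the red mark, the ears above the pockets), grows clockwise seen from above; at 0.785 it is open (yellow ear at the green mark, the ears between the pockets, each pocket free from above). Range -0.35 to 1.15, no click; friction 0.1 N m holds it where it is left. It starts at or near locked, with the pockets wholly or partly covered. Locked means within 0.12 of 0.
- blank1_mid (a point): Centre of a loose turned hardwood blank, a plain cylinder 42 mm in diameter and 42 mm high, about 45 g, either end up, standing on the bench at the start (its z axis along the cylinder). Two to four of the four blanks are there. In a pocket its centre is 21 mm above the pocket floor and its top 8 mm below the ears.
- blank2_mid (a point): Centre of a loose turned hardwood blank, a plain cylinder 42 mm in diameter and 42 mm high, about 45 g, either end up, standing on the bench at the start (its z axis along the cylinder). Two to four of the four blanks are there. In a pocket its centre is 21 mm above the pocket floor and its top 8 mm below the ears.
- blank3_mid (a point): Centre of a loose turned hardwood blank, a plain cylinder 42 mm in diameter and 42 mm high, about 45 g, either end up, standing on the bench at the start (its z axis along the cylinder). Two to four of the four blanks are there. In a pocket its centre is 21 mm above the pocket floor and its top 8 mm below the ears.
- blank4_mid (a point): Centre of a loose turned hardwood blank, a plain cylinder 42 mm in diameter and 42 mm high, about 45 g, either end up, standing on the bench at the start (its z axis along the cylinder). Two to four of the four blanks are there. In a pocket its centre is 21 mm above the pocket floor and its top 8 mm below the ears.
- amber_cup: Bystander: amber glass cup, 76 mm across, 65 mm high; origin under its centre.
- black_cap: Bystander among the blanks: black rubber cap, 28 mm across, 14 mm high; origin under its centre.
- glue: Bystander: white glue bottle, 52 mm across, 130 mm high; origin under its centre.
- screwdriver: Bystander: red-handled screwdriver lying on the bench.
- sanding_loop: Bystander: black abrasive loop, 90 mm across, 25 mm high; origin under its centre.
- wrench: Bystander: steel wrench lying on the bench.
- plywood_offcut: Bystander: plywood offcut 90 x 60 x 12 mm; origin under its centre.
There are look-alikes about, which are no part of the job. What is shaped like the part that bears blank1_mid but green is not meant.

How it is judged:
On the way, in this order (a step that is already met when the one before it is completed fails the run):
1. the jam nut is swung loose (value of joint jam_nut above 0.7 rad), for 0.2 s.
2. with the nut loose, the pointer stands on the red mark (value of joint jam_nut above 0.5 rad and horizontal distance between pointer_tip and set_mark below 0.006 m), for 0.2 s.
3. the nut is tight again with the pointer on the mark (value of joint jam_nut below 0.15 rad and horizontal distance between pointer_tip and set_mark below 0.006 m), for 0.2 s.
At the end, for the whole second after the job is handed in: Nut within 0.15 rad of tight; pointer tip within 6 mm of the red mark; every blank present at rest upright (0.12 rad) in its own pocket, centre within 7 mm of the pocket's and within 4 mm of full depth; collar within 0.12 rad of locked and at rest (all of step 3 and value of joint collar between -0.12 and 0.12 rad and velocity of joint collar between -0.05 and 0.05 rad/s and ((horizontal distance between blank1_mid and pocket1 below 0.007 m and z of blank1_mid in the frame of pocket1 below 0.025 m) or (horizontal distance between blank1_mid and pocket2 below 0.007 m and z of blank1_mid in the frame of pocket2 below 0.025 m) or (horizontal distance between blank1_mid and pocket3 below 0.007 m and z of blank1_mid in the frame of pocket3 below 0.025 m) or (horizontal distance between blank1_mid and pocket4 below 0.007 m and z of blank1_mid in the frame of pocket4 below 0.025 m)) and angle between the z axis of each of blank1_mid, blank2_mid, blank3_mid, blank4_mid and the z axis of holder, either way round below 0.12 rad and linear speed of each of blank1, blank2, blank3, blank4 below 0.02 m/s and ((horizontal distance between blank2_mid and pocket1 below 0.007 m and z of blank2_mid in the frame of pocket1 below 0.025 m) or (horizontal distance between blank2_mid and pocket2 below 0.007 m and z of blank2_mid in the frame of pocket2 below 0.025 m) or (horizontal distance between blank2_mid and pocket3 below 0.007 m and z of blank2_mid in the frame of pocket3 below 0.025 m) or (horizontal distance between blank2_mid and pocket4 below 0.007 m and z of blank2_mid in the frame of pocket4 below 0.025 m)) and ((horizontal distance between blank3_mid and pocket1 below 0.007 m and z of blank3_mid in the frame of pocket1 below 0.025 m) or (horizontal distance between blank3_mid and pocket2 below 0.007 m and z of blank3_mid in the frame of pocket2 below 0.025 m) or (horizontal distance between blank3_mid and pocket3 below 0.007 m and z of blank3_mid in the frame of pocket3 below 0.025 m) or (horizontal distance between blank3_mid and pocket4 below 0.007 m and z of blank3_mid in the frame of pocket4 below 0.025 m)) and ((horizontal distance between blank4_mid and pocket1 below 0.007 m and z of blank4_mid in the frame of pocket1 below 0.025 m) or (horizontal distance between blank4_mid and pocket2 below 0.007 m and z of blank4_mid in the frame of pocket2 below 0.025 m) or (horizontal distance between blank4_mid and pocket3 below 0.007 m and z of blank4_mid in the frame of pocket3 below 0.025 m) or (horizontal distance between blank4_mid and pocket4 below 0.007 m and z of blank4_mid in the frame of pocket4 below 0.025 m))); the robot touches nothing.
It fails at once if the glass cup is tipped over (angle between amber_cup's own z axis and vertical above 0.5 rad).
It fails at once if something else on the bench is shoved more than 6 cm from its place (distance of any of amber_cup, black_cap, glue, screwdriver, sanding_loop, wrench, plywood_offcut from where it was at the start of the episode above 0.06 m).
Of blank1, blank2, blank3, blank4 only 2 to 4 are there at a start; the rules pass over those that are not, and their reading is None.
At some moment in a run one of blank1, blank2, blank3, blank4 may be knocked a few centimetres aside while the robot is not near it.
Once in a run the grip may slacken for a moment while it holds something.
It also fails if it takes over 210 s, if anything falls off the work surface, if the arm or the gripper's body presses on something with over 40 N, if the wrist force passes 120 N, or if a joint passes its speed limit or range.

## Working session

There is one attempt and no reset: what is moved stays moved. The work goes in short steps, Python scripts to look and compute and a tool call to move; the robot and the scene stay as the last step left them, time stands still between calls to the robot, and variables do not carry over. Pictures are saved under pics/ and viewed, at most 14 in all, crops included, and the job is handed in when it is done.

Besides the shell and the picture viewer there is one more tool, called as name([rows], argument=value, ...), one row to a line, values as JSON. jog_arm: Moves the arm, as the interface text tells. Its arguments: {"type":"object","properties":{"deltas":{"type":"array","items":{"type":"array","items":{"type":"number"}}}},"required":["deltas"]}

```bash
ls; mkdir -p pics
cat > h.py <<'E'
import numpy as np, cv2
from workcell import robot
def snap(n):
    s=robot.snapshot(n); h=s['img'].shape[0]
    f=h/2/np.tan(np.radians(s['vfov'])/2)
    s['K']=np.array([[f,0,s['cx']],[0,f,s['cy']],[0,0,1.]]); s['D']=np.array(s['distortion'],float)
    s['R']=cv2.Rodrigues(np.array(s['rvec'],float))[0]; s['t']=np.array(s['tvec'],float).ravel()
    return s
def ray(s,px):
    u=cv2.undistortPoints(np.array(px,float).reshape(-1,1,2),s['K'],s['D']).reshape(-1,2)
    d=np.c_[u,np.ones(len(u))]@s['R']; return -s['R'].T@s['t'],d
def onz(s,px,z):
    c,d=ray(s,px); return c+d*((z-c[2])/d[:,2])[:,None]
def proj(s,P):
    return cv2.projectPoints(np.array(P,float).reshape(-1,1,3),np.array(s['rvec'],float),s['t'],s['K'],s['D'])[0].reshape(-1,2)
def cloud(s):
    h,w=s['depth'].shape; v,u=np.mgrid[:h,:w]
    un=cv2.undistortPoints(np.stack([u,v],-1).reshape(-1,1,2).astype(float),s['K'],s['D']).reshape(-1,2)
    z=s['depth'].reshape(-1,1); P=(np.c_[un,np.ones(len(un))]*z-s['t'])@s['R']
    P[z[:,0]<=0]=np.nan
    return P.reshape(h,w,3)
def save(s,n,box=None,k=1):
    im=s['img'][...,::-1]
    if box: x0,y0,x1,y1=box; im=im[y0:y1,x0:x1]
    cv2.imwrite('pics/'+n+'.png',cv2.resize(im,None,fx=k,fy=k,interpolation=cv2.INTER_CUBIC))
E
python3 - <<'E'
from h import *
for n in('top','side'):
    s=snap(n); save(s,n+'0'); print(n,-s['R'].T@s['t'],s['vfov'],s['D'],s['R'].tolist())
print(robot.observe())
E
```

```text
pics
top [0.32168184 0.03072575 1.6460038 ] 46.220756457633215 [-0.10958148  0.          0.          0.          0.        ] [[-0.004795154864511431, -0.9999868637332455, 0.0018107597225604788], [-0.9879854054400304, 0.004457870171707401, -0.15448289883035932], [0.1544727973700359, -0.00252977360245861, -0.9879938031780342]]
side [-0.09954513 -0.82865493  1.09069814] 46.08784088612792 [-0.05617272  0.          0.          0.          0.        ] [[0.7786027377734135, -0.6274588183016564, 0.008556171295239723], [-0.41385243254098836, -0.5236961828186021, -0.7446263977197772], [0.47170323383632984, 0.5762271595792011, -0.6674266399774844]]
{'t': 0.1, 'qpos': array([-1.38248467,  0.4266735 ,  0.07385866,  1.60654899, -0.03413022,
        1.11078199, -0.06707829]), 'joint_velocities': array([-7.85433729e-04, -2.03143131e-03,  9.24172660e-04, -2.45464415e-03,
        9.28074118e-05,  1.02324784e-03, -6.09428193e-04]), 'effort': array([ 8.79383617e-03, -9.37474680e+01,  3.67678955e+00, -4.55043018e+01,
       -4.85344429e-02,  1.67180708e-02,  2.70895924e-06]), 'eef_pos': array([0.22359996, 0.636469  , 0.20484045]), 'tcp_rot': array([ 1.68117959e-01,  9.85766717e-01, -5.72143938e-04, -6.88285951e-05]), 'force': array([-0.0061485 ,  0.70834406, -0.31360341]), 'moment': array([-0.01320951, -0.03308152, -0.01965924]), 'grasp_force': 0.0, 'grip_width': 0.09385766631584135}
```

View pics/top0.png

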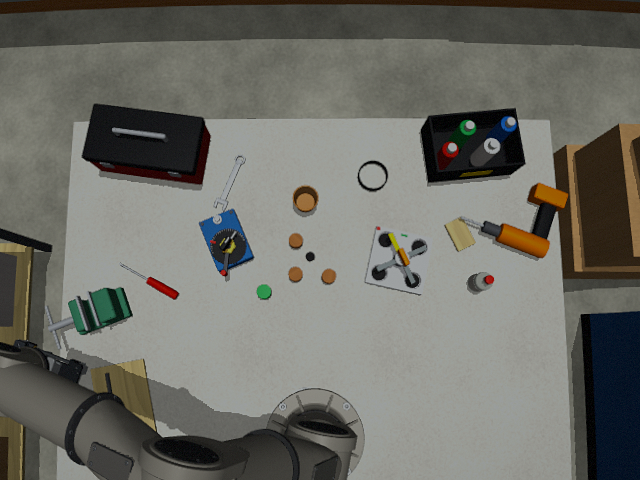

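View pics/side0.png

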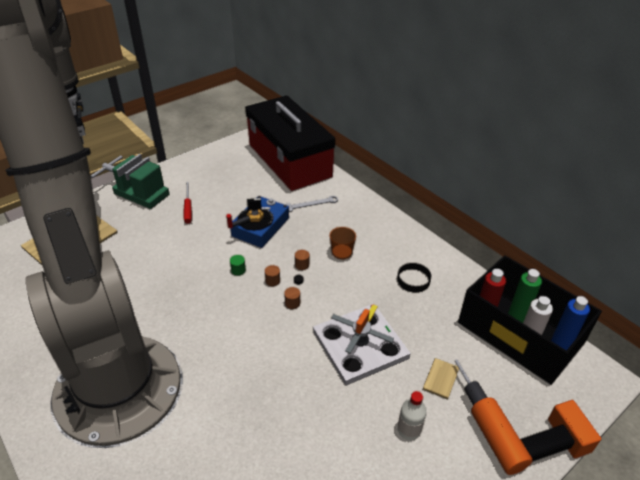

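The top view shows the blue stop at (228,242), with its red lever post near (224,272). The holder is at (398,260) and its collar points up-left. Brown blanks stand at (296,241), (295,274) and (329,276). Possible mix-ups are the green cylinder (264,292), the black cap (310,257), the brown disc inside the cup (305,202), and for red items the screwdriver (160,287). I choose the three brown blanks on the bench and will check them in close crops.

Run:
```python
from h import *
s=snap('top'); q=snap('side')
def crop(s,b,k): 
    x0,y0,x1,y1=b; return cv2.resize(s['img'][y0:y1,x0:x1,::-1],(400,300),interpolation=cv2.INTER_CUBIC)
a=np.vstack([np.hstack([crop(s,(186,200,266,260+0),5),crop(s,(350,215,450,290),4)]),np.hstack([crop(q,(215,185,295,245),5),crop(q,(310,295,414,373),4)])])
# stop crop rows 200..260 would cut the lever: use wider
a[:300,:400]=crop(s,(180,204,276,276),4)
cv2.imwrite('pics/close.png',a)
C=cloud(s); hsv=cv2.cvtColor(s['img'],cv2.COLOR_RGB2HSV)
def blobs(m,mn=8):
    n,l,st,c=cv2.connectedComponentsWithStats(m.astype(np.uint8)); return [(c[i],st[i,4],l==i) for i in range(1,n) if st[i,4]>=mn]
H,S,V=hsv[...,0].astype(int),hsv[...,1],hsv[...,2]
roi=np.zeros(H.shape,bool); roi[180:300,190:500]=1
for nm,m in dict(brown=(H>4)&(H<15)&(S>90)&(V>70),red=((H<4)|(H>174))&(S>150)&(V>80),green=(H>50)&(H<80)&(S>100),yellow=(H>22)&(H<32)&(S>150),blue=(H>100)&(H<115)&(S>150),black=(V<45)).items():
    for c,ar,k in blobs(m&roi):
        p=np.nanmedian(C[k],0); print(nm,c.round(1),ar,p.round(3),'ztop',np.nanmax(C[k][:,2]).round(3))
```

```text
brown [295.5 239.7] 88 [0.563 0.05  0.043] ztop 0.049
brown [498.5 238.7] 10 [ 0.56  -0.542  0.045] ztop 0.049
brown [293.3 269.1] 22 [0.477 0.059 0.042] ztop 0.048
brown [296.2 276. ] 57 [0.456 0.048 0.041] ztop 0.052
brown [326.2 277.3] 30 [ 0.451 -0.035  0.042] ztop 0.047
brown [332.8 277. ] 25 [ 0.453 -0.055  0.044] ztop 0.05
red [378.1 227.9] 8 [ 0.599 -0.19   0.021] ztop 0.026
red [212.9 241.9] 15 [0.554 0.289 0.055] ztop 0.063
red [222.9 272.2] 23 [0.463 0.252 0.099] ztop 0.107
red [489.1 279.1] 57 [ 0.437 -0.478  0.13 ] ztop 0.136
green [263.5 291.4] 163 [0.414 0.142 0.042] ztop 0.05
yellow [393.5 241.4] 83 [ 0.552 -0.228  0.068] ztop 0.109
yellow [222.1 241.4] 14 [0.551 0.257 0.073] ztop 0.123
yellow [231.4 247.1] 61 [0.536 0.232 0.07 ] ztop 0.103
blue [225.2 232.7] 805 [0.595 0.252 0.05 ] ztop 0.06
blue [218.2 264.3] 71 [0.488 0.273 0.05 ] ztop 0.065
black [195.9 181.3] 42 [0.738 0.344 0.037] ztop 0.062
black [368.5 186.7] 55 [ 0.721 -0.164  0.013] ztop 0.029
black [436.7 180.3] 33 [ 0.743 -0.369  0.017] ztop 0.04
black [486.8 230.3] 50 [ 0.586 -0.504  0.038] ztop 0.051
black [221.1 245.2] 364 [0.539 0.265 0.055] ztop 0.128
black [236.9 249.7] 297 [0.529 0.219 0.053] ztop 0.068
black [384.5 240.2] 120 [ 0.563 -0.21   0.013] ztop 0.025
black [417.2 244.6] 73 [ 0.549 -0.305  0.013] ztop 0.073
black [309.7 256.4] 56 [0.517 0.01  0.014] ztop 0.023
black [238.7 263.4] 35 [0.496 0.216 0.022] ztop 0.068
black [378.  273.9] 114 [ 0.463 -0.187  0.014] ztop 0.024
black [412.  281.3] 95 [ 0.44  -0.29   0.014] ztop 0.073
```

View pics/close.png

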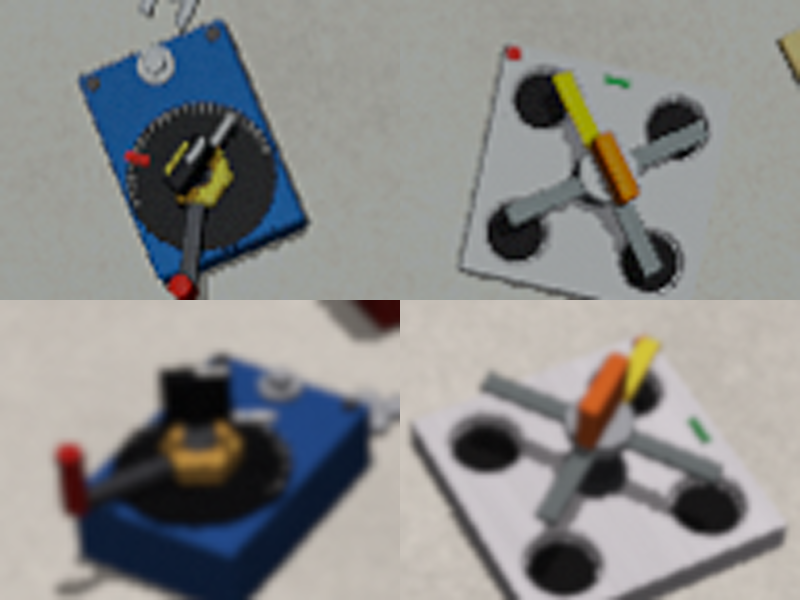

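Crop check: the red mark is at top pixel (212.9,241.7), the white pointer tip is near (235.7,232), the lever post is at (223,272), and the yellow ear is just right of pocket 1. The blanks are plain brown discs. Next I compute the frames.

```bash
cat >> h.py <<'E'
def hsvm(s):
    h=cv2.cvtColor(s['img'],cv2.COLOR_RGB2HSV); return h[...,0].astype(int),h[...,1].astype(int),h[...,2].astype(int)
def blobs(m,mn=8):
    n,l,st,c=cv2.connectedComponentsWithStats(m.astype(np.uint8)); return [(c[i],st[i,4],l==i) for i in range(1,n) if st[i,4]>=mn]
def px(m): v,u=np.nonzero(m); return np.c_[u,v].astype(float)
def rect(P):
    (c,wh,a)=cv2.minAreaRect((P[:,:2]*1000).astype(np.float32)); return np.round(c,1),np.round(wh,1),a
def blanks(s,roi,z=0.042):
    H,S,V=hsvm(s); m=(H>3)&(H<17)&(S>80)&(V>50); r=np.zeros(m.shape,bool); x0,y0,x1,y1=roi; r[y0:y1,x0:x1]=1
    C=cloud(s)[...,2]; m=m&r
    m=cv2.morphologyEx(m.astype(np.uint8),cv2.MORPH_CLOSE,np.ones((3,3)))
    out=[]
    for c,a,k in blobs(m,30):
        k=k&(np.abs(C-z)<.012)
        cc,rr=cv2.minEnclosingCircle((onz(s,px(k),z)[:,:2]*1000).astype(np.float32)); out.append((c.round(1),a,np.round(cc,1),round(rr,1),np.mean(onz(s,px(k),z)[:,:2]*1000,axis=0).round(1)))
    return out
E
python3 - <<'E'
from h import *
s=snap('top'); H,S,V=hsvm(s); C=cloud(s); Z=C[...,2]
g=np.zeros(H.shape,bool); g[200:285,185:262]=1
blk=g&(Z>.04)&(Z<.062)&(((H>98)&(H<118)&(S>120))|(V<70))
print('block',rect(onz(s,px(blk),.05)))
P=onz(s,px(g&(H>98)&(H<118)&(S>120)&(np.abs(Z-.05)<.006)),.05); print('blue top',rect(P),P[:,:2].min(0),P[:,:2].max(0))
dial=g&(V<75)&(S<90)&(np.abs(Z-.055)<.008)
b=max(blobs(cv2.morphologyEx((dial).astype(np.uint8),cv2.MORPH_CLOSE,np.ones((5,5)))),key=lambda t:t[1])
print('dial',cv2.minEnclosingCircle((onz(s,px(b[2]),.055)[:,:2]*1000).astype(np.float32)))
print('mark',onz(s,[[212.9,241.8]],.055)); print('ptr',onz(s,[[235.7,232.3]],.055))
print('post',onz(s,[[222.9,272.2]],.1)); print('pin',onz(s,[[217.2,219.6]],.07))
print('knobtop',onz(s,[[225.6,243.6]],.121))
g[:]=0; g[215:305,355:440]=1
pl=g&(np.abs(Z-.022)<.007)
P=onz(s,px(pl),.022); print('plate',rect(P))
print('redmark',onz(s,[[378.1,227.9]],.022),'green',onz(s,[[404.2,235.3]],.022))
print('yellow ear end', onz(s,[[391.2,233.7]],.068),'bar ctr',onz(s,[[403.7,257]],.108))
bar=blobs(g&(H>8)&(H<20)&(S>150)&(Z>.095));print([ (c,a,rect(onz(s,px(k),.108))) for c,a,k in bar])
for r in blanks(s,(275,215,350,300)): print(r)
q=snap('side');Hq,Sq,Vq=hsvm(q)
for c,a,k in blobs(((Hq<5)|(Hq>174))&(Sq>140)&(Vq>60)): 
    if 180<c[0]<300: print('side red',c,a,px(k)[:,1].min())
Cq=cloud(q); k=(np.abs(Cq[...,2]-.022)<.005); k[:, :300]=0;k[:300]=0
print('plate side',[rect(onz(q,px(kk),.022)) for c,a,kk in blobs(k,800)])
E
```

```text
block (array([558., 251.]), array([163.7, 109. ]), 22.76875114440918)
blue top (array([562.2, 253.3]), array([154.1, 108.1]), 22.76875114440918) [0.47374915 0.17623109] [0.65102369 0.33088417]
dial ((530.9623413085938, 243.0382843017578), 60.70087814331055)
mark [[0.55440742 0.2884876  0.055     ]]
ptr [[0.58168785 0.22328948 0.055     ]]
post [[0.46286729 0.25182561 0.1       ]]
pin [[0.61624145 0.27503428 0.07      ]]
knobtop [[0.53961542 0.2426682  0.121     ]]
plate (array([ 505.1, -249.3]), array([170.3, 171.7]), 76.80632781982422)
redmark [[ 0.59829088 -0.1904108   0.022     ]] green [[ 0.57595772 -0.26680503  0.022     ]]
yellow ear end [[ 0.57353775 -0.22122127  0.068     ]] bar ctr [[ 0.50181977 -0.24773718  0.108     ]]
[(array([403.23728814, 257.03389831]), np.int32(59), (array([ 503. , -246.6]), array([45.8, 15.1]), 25.054428100585938))]
(array([295.3, 240. ]), np.int32(164), array([561.2,  52. ]), 20.3, array([561.4,  52. ]))
(array([295. , 273.9]), np.int32(165), array([462.7,  53.4]), 20.5, array([463.6,  53.1]))
(array([328.5, 275.9]), np.int32(166), array([457.6, -42.5]), 20.1, array([457.4, -42.5]))
side red [187.11688312 210.71428571] 154 199.0
side red [228.9  219.75] 40 214.0
plate side [(array([ 505.3, -252.2]), array([176.4, 173.4]), 77.1009521484375)]
```

The frames agree well:

| Item | Value |
|---|---|
| Stop axis | (541, 244.5) mm |
| Post | (462, 252) mm |
| Pointer bearing | −28° |
| Mark bearing | 73° |
| Holder centre | (505, −249.5) mm, x axis at −13° |

I'm moving above the lever post now.

jog_arm([
  [0.6, 0.016, -0.0256, 0, 0.0165],
  [0.6, 0.016, -0.0256, 0, 0.0165],
  [0.6, 0.016, -0.0256, 0, 0.0165],
  [0.6, 0.016, -0.0256, 0, 0.0165],
  [0.6, 0.016, -0.0256, 0, 0.0165],
])

```text
t: 0.72
eef_pos: [0.3043, 0.5075, 0.2055]
tcp_rot: [0.127, 0.992, -0.0, -0.0]
force: [1.7, 0.4, 0.1]
grip_width: 0.0641
grasp_force: 0.0
```

jog_arm([
  [0.6, 0.016, -0.0256, 0, 0.0165],
  [0.6, 0.016, -0.0256, 0, 0.0165],
  [0.6, 0.016, -0.0256, 0, 0.0165],
  [0.6, 0.016, -0.0256, 0, 0.0165],
  [0.6, 0.016, -0.0256, 0, 0.0165],
])

```text
t: 1.13
eef_pos: [0.3843, 0.3795, 0.2056]
tcp_rot: [0.086, 0.996, 0.0, 0.0]
force: [-0.4, 0.5, 0.3]
grip_width: 0.0563
grasp_force: 0.0
```

jog_arm([
  [0.6, 0.016, -0.0256, 0, 0.0165],
  [0.6, 0.016, -0.0256, 0, 0.0165],
  [0.6, 0.016, -0.0256, 0, 0.0165],
  [0.6, 0.0, -0.0, 0, 0],
  [0.6, 0.0, -0.0, 0, 0],
])

```text
t: 1.55
eef_pos: [0.4326, 0.3027, 0.2057]
tcp_rot: [0.063, 0.998, 0.0, 0.0]
force: [0.6, 1.4, -0.4]
grip_width: 0.0565
grasp_force: 0.0
```

jog_arm([
  [0.6, 0.0145, -0.0255, 0, 0.035],
  [0.6, 0.0145, -0.0255, -0.01, 0],
  [0.6, 0, 0, -0.03, 0],
  [0.6, 0, 0, -0.03, 0],
  [0.6, 0, 0, -0.01, 0],
])

```text
t: 1.97
eef_pos: [0.4589, 0.2529, 0.1223]
tcp_rot: [0.044, 0.999, -0.001, -0.002]
force: [-1.6, 0.0, -0.9]
grip_width: 0.0561
grasp_force: 0.0
```

jog_arm([
  [0.6, 0, 0, -0.02, 0],
  [0.6, 0, 0, -0.02, 0],
  [0.6, 0, 0, -0.014, 0],
  [0.1, 0, 0, 0, 0],
  [0.1, 0, 0, 0, 0],
])

```text
t: 2.38
eef_pos: [0.4603, 0.2538, 0.0717]
tcp_rot: [0.044, 0.999, -0.0, -0.0]
force: [-0.5, 0.1, 1.5]
grip_width: 0.0464
grasp_force: 0.0
```

jog_arm([
  [0.1, 0, 0, 0, 0],
  [0, 0, 0, 0, 0],
  [0, 0, 0, 0, 0],
  [0, 0, 0, 0, 0],
  [0, 0, 0, 0, 0],
])

```text
t: 2.8
eef_pos: [0.4609, 0.2531, 0.072]
tcp_rot: [0.044, 0.999, 0.0, 0.0]
force: [-1.3, 0.1, 6.6]
grip_width: 0.0154
grasp_force: 30.0
```

jog_arm([
  [0, -0.0005, -0.008, 0, 0.1],
  [0, 0.0004, -0.008, 0, 0.1],
  [0, 0.0011, -0.0079, 0, 0.1],
  [0, 0.0019, -0.0078, 0, 0.1],
  [0, 0.0027, -0.0075, 0, 0.1],
])

```text
t: 3.22
eef_pos: [0.4664, 0.2139, 0.072]
tcp_rot: [-0.207, 0.978, 0.0, 0.0]
force: [-2.0, 1.9, 6.5]
grip_width: 0.0154
grasp_force: 30.0
```

jog_arm([
  [0, 0.0034, -0.0072, 0, 0.1],
  [0, 0.0041, -0.0068, 0, 0.1],
  [0, 0.0048, -0.0064, 0, 0.1],
  [0, 0.0054, -0.0059, 0, 0.1],
  [0, 0.003, -0.0026, 0, 0.05],
])

```text
t: 3.63
eef_pos: [0.4873, 0.1835, 0.072]
tcp_rot: [-0.42, 0.908, -0.0, -0.0]
force: [-5.3, -6.0, 12.9]
grip_width: 0.0153
grasp_force: 30.0
```

jog_arm([
  [0, 0, 0, 0, 0],
  [0, 0, 0, 0, 0],
  [0, 0, 0, 0, 0],
])

```text
t: 3.88
eef_pos: [0.4875, 0.1832, 0.072]
tcp_rot: [-0.417, 0.909, -0.001, -0.0]
force: [-0.1, -9.0, 9.3]
grip_width: 0.0152
grasp_force: 30.0
```

jog_arm([
  [0.4, 0, 0, 0, 0],
  [0.5, 0, 0, 0, 0],
  [0.6, 0, 0, 0.02, 0],
  [0.6, 0, 0, 0.03, 0],
  [0.6, 0, 0, 0.03, 0],
])

```text
t: 4.3
eef_pos: [0.4862, 0.1849, 0.1519]
tcp_rot: [-0.418, 0.909, -0.0, -0.001]
force: [1.1, 0.4, 0.2]
grip_width: 0.0454
grasp_force: 0.0
```

jog_arm([
  [0.6, 0.0107, 0.0123, 0, -0.12],
  [0.6, 0.0107, 0.0123, 0, -0.12],
  [0.6, 0.0107, 0.0123, 0, -0.12],
  [0.6, 0.0107, 0.0123, 0, -0.12],
  [0.6, 0.0107, 0.0123, 0, -0.12],
])

```text
t: 4.72
eef_pos: [0.5409, 0.2473, 0.1516]
tcp_rot: [-0.128, 0.992, 0.0, 0.0]
force: [0.1, 0.6, -0.2]
grip_width: 0.0563
grasp_force: 0.0
```

jog_arm([
  [0.6, 0, 0, 0, -0.12],
  [0.6, 0, 0, 0, -0.12],
  [0.6, 0, 0, 0, -0.12],
  [0.6, 0, 0, 0, -0.12],
  [0.6, 0, 0, 0, -0.12],
])

```text
t: 5.13
eef_pos: [0.5403, 0.2468, 0.1514]
tcp_rot: [0.171, 0.985, 0.0, -0.0]
force: [0.7, 0.7, -0.1]
grip_width: 0.0565
grasp_force: 0.0
```

jog_arm([
  [0.6, 0, 0, 0, -0.12],
  [0.6, 0, 0, 0, -0.03],
  [0.6, 0, 0, 0, 0],
  [0.6, 0, 0, 0, 0],
])

```text
t: 5.47
eef_pos: [0.5403, 0.2468, 0.1514]
tcp_rot: [0.241, 0.971, -0.0, -0.0]
force: [-0.5, -0.2, -0.4]
grip_width: 0.0561
grasp_force: 0.0
```

Run:
```python
from h import *
s=snap('top'); q=snap('side')
def crop(s,b): 
    x0,y0,x1,y1=b; return cv2.resize(s['img'][y0:y1,x0:x1,::-1],(400,300),interpolation=cv2.INTER_CUBIC)
cv2.imwrite('pics/knob1.png',np.hstack([crop(s,(180,204,276,276)),crop(q,(205,165,301,237))]))
print(robot.observe()['eef_pos'],robot.observe()['tcp_rot'])
```

```text
[0.54044712 0.24651288 0.1514361 ] [ 2.40899487e-01  9.70550067e-01 -1.89603379e-06 -6.34284703e-05]
```

View pics/knob1.png

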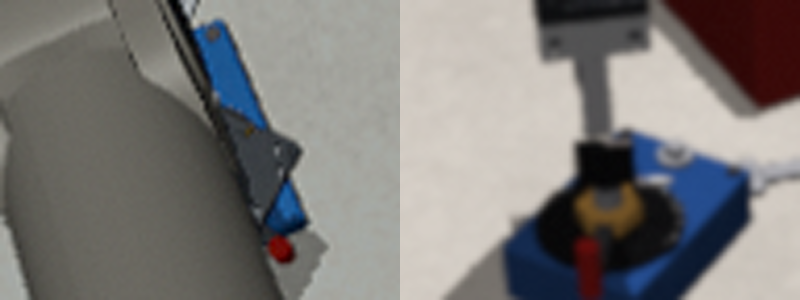

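The lever is swung loose; the red post shows at (588,265) in the side crop. The fingers sit over the black knob, so I go down, grip it and turn.

jog_arm([
  [0.6, 0.0005, -0.002, -0.02, 0],
  [0.6, 0, 0, -0.02, 0],
  [0.6, 0, 0, -0.018, 0],
  [0.2, 0, 0, 0, 0],
  [0, 0, 0, 0, 0],
])

```text
t: 5.98
eef_pos: [0.5407, 0.2441, 0.0931]
tcp_rot: [0.241, 0.97, -0.001, -0.001]
force: [0.5, 0.1, 0.4]
grip_width: 0.0465
grasp_force: 0.0
```

jog_arm([
  [0, 0, 0, 0, 0],
  [0, 0, 0, 0, 0],
  [0, 0, 0, 0, 0],
  [0, 0, 0, 0, 0],
])

```text
t: 6.32
eef_pos: [0.5414, 0.2446, 0.0943]
tcp_rot: [0.242, 0.97, 0.0, 0.0]
force: [-0.4, 0.2, 0.2]
grip_width: 0.0198
grasp_force: 0.0
```

jog_arm([
  [0, 0, 0, 0, 0],
  [0, 0, 0, 0, 0],
  [0, 0, 0, 0, 0],
])

```text
t: 6.57
eef_pos: [0.5415, 0.2461, 0.0943]
tcp_rot: [0.241, 0.97, 0.001, 0.001]
force: [1.5, 7.3, 0.8]
grip_width: 0.0141
grasp_force: 29.9
```

jog_arm([
  [0, 0, 0, 0, 0.12],
  [0, 0, 0, 0, 0.12],
  [0, 0, 0, 0, 0.12],
  [0, 0, 0, 0, 0.12],
  [0, 0, 0, 0, 0.12],
])

```text
t: 6.98
eef_pos: [0.5413, 0.2445, 0.0943]
tcp_rot: [-0.059, 0.998, 0.0, 0.0]
force: [-1.7, -2.4, 6.1]
grip_width: 0.0137
grasp_force: 29.9
```

jog_arm([
  [0, 0, 0, 0, 0.12],
  [0, 0, 0, 0, 0.12],
  [0, 0, 0, 0, 0.12],
  [0, 0, 0, 0, 0.12],
  [0, 0, 0, 0, 0.12],
])

```text
t: 7.4
eef_pos: [0.5419, 0.243, 0.0943]
tcp_rot: [-0.351, 0.937, -0.001, 0.0]
force: [1.5, -7.9, 5.8]
grip_width: 0.0139
grasp_force: 29.9
```

jog_arm([
  [0, 0, 0, 0, 0.12],
  [0, 0, 0, 0, 0.12],
  [0, 0, 0, 0, 0.12],
  [0, 0, 0, 0, 0.12],
  [0, 0, 0, 0, 0.0],
])

```text
t: 7.82
eef_pos: [0.543, 0.2422, 0.0943]
tcp_rot: [-0.564, 0.826, -0.001, 0.001]
force: [6.6, -9.3, 4.5]
grip_width: 0.0137
grasp_force: 29.9
```

Run:
```python
from h import *
s=snap('top'); q=snap('side')
def crop(s,b): 
    x0,y0,x1,y1=b; return cv2.resize(s['img'][y0:y1,x0:x1,::-1],(400,300),interpolation=cv2.INTER_CUBIC)
cv2.imwrite('pics/knob2.png',np.hstack([crop(s,(180,204,276,276)),crop(q,(221,187,285,235))]))
o=robot.observe();print(o['eef_pos'],o['tcp_rot'],o['qpos'],o['grip_width'])
```

```text
[0.54291723 0.24218218 0.09425846] [-5.60518170e-01  8.28140806e-01 -1.31613367e-03  6.73976468e-04] [-0.42849055  0.42043514 -0.12712078  1.8834053   0.07295014  0.84060559
  2.167548  ] 0.013475390041164452
```

View pics/knob2.png

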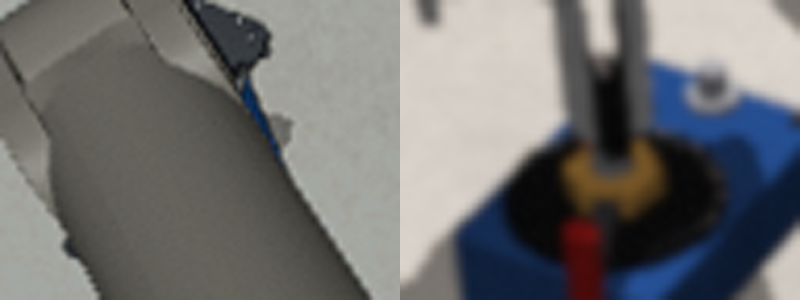

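The side view shows the fingers holding the bar and the lever still loose. The pointer is now at about 68°, so I turn the last 0.09 rad, release and move aside to check.

jog_arm([
  [0, 0, 0, 0, 0.045],
  [0, 0, 0, 0, 0.047],
  [0, 0, 0, 0, 0],
  [0, 0, 0, 0, 0],
  [0.2, 0, 0, 0, 0],
])

```text
t: 8.33
eef_pos: [0.5424, 0.2431, 0.0941]
tcp_rot: [-0.598, 0.802, -0.001, 0.001]
force: [0.0, 0.4, 0.4]
grip_width: 0.0169
grasp_force: 0.0
```

jog_arm([
  [0.4, 0, 0, 0, 0],
  [0.5, 0, 0, 0, 0],
  [0.5, 0, 0, 0.03, 0],
  [0.5, 0, 0, 0.03, 0],
  [0.5, 0, 0, 0.03, 0],
])

```text
t: 8.75
eef_pos: [0.5403, 0.2446, 0.1843]
tcp_rot: [-0.599, 0.801, 0.0, -0.001]
force: [-0.1, -0.0, 0.2]
grip_width: 0.0459
grasp_force: 0.0
```

jog_arm([
  [0.6, 0, -0.041, 0, -0.12],
  [0.6, 0, -0.041, 0, -0.12],
  [0.6, 0, -0.041, 0, -0.12],
  [0.6, 0, -0.041, 0, -0.12],
  [0.6, 0, -0.041, 0, 0],
])

```text
t: 9.17
eef_pos: [0.5405, 0.038, 0.1838]
tcp_rot: [-0.387, 0.922, 0.0, 0.0]
force: [1.1, 1.3, -0.2]
grip_width: 0.0565
grasp_force: 0.0
```

Run:
```python
from h import *
s=snap('top'); q=snap('side')
def crop(s,b): 
    x0,y0,x1,y1=b; return cv2.resize(s['img'][y0:y1,x0:x1,::-1],(400,300),interpolation=cv2.INTER_CUBIC)
cv2.imwrite('pics/knob3.png',np.hstack([crop(s,(190,214,254,262)),crop(q,(221,187,285,235))]))
o=robot.observe();print(o['eef_pos'],o['tcp_rot'],o['grip_width'])
```

```text
[0.54067575 0.03277261 0.18376928] [-3.87529526e-01  9.21856778e-01 -9.30256992e-04 -2.86946951e-04] 0.05618823647467211
```

View pics/knob3.png

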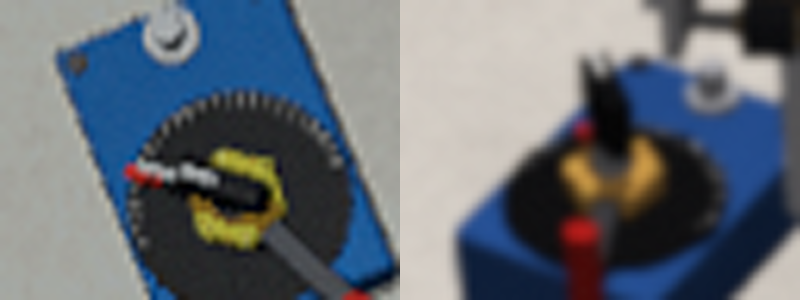

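The white pointer (tip at crop (140,163)) lies over the red mark (143,175). I check the overlap numerically, allowing for the pointer's height.

Run:
```python
from h import *
s=snap('top'); H,S,V=hsvm(s); C=cloud(s)
w=(S<60)&(V>110); w[:235]=0;w[249:]=0;w[:,:206]=0;w[:,227:]=0
r=((H<5)|(H>174))&(S>130)&(V>80); r[:232]=0;r[255:]=0;r[:,:205]=0;r[:,222:]=0
for p in px(w).astype(int): print(p,(C[p[1],p[0]]*1000).round(0),end=' ')
print('\nred',px(r).mean(0),onz(s,px(r),.055).mean(0))
r=((H<5)|(H>174))&(S>130)&(V>80); r[:255]=0;r[282:]=0;r[:,:235]=0;r[:,260:]=0
print('post',onz(s,px(r),.1).mean(0),r.sum())
for zz in (.06,.07,.08,.09,.1): 
    P=onz(s,px(w),zz)[:,:2].mean(0)*1000; print(zz,P,np.degrees(np.arctan2(*(P-[541.5,244.6])[::-1])))
```

```text
[212 239] [557. 285.  94.] [212 240] [555. 286.  87.] [213 240] [554. 282.  94.] [214 240] [555. 280.  87.] [215 240] [554. 277.  90.] [219 240] [550. 261. 122.] [220 240] [550. 259. 117.] [214 241] [553. 281.  83.] [215 241] [553. 278.  83.] [216 241] [552. 274.  88.] [217 241] [552. 272.  85.] [219 241] [547. 261. 119.] [220 241] [546. 258. 124.] [221 241] [546. 255. 125.] [222 241] [546. 252. 128.] [223 241] [547. 250. 123.] [216 242] [554. 280.  52.] [217 242] [554. 277.  53.] [220 242] [544. 258. 124.] [221 242] [543. 255. 127.] [222 242] [545. 253. 117.] [223 242] [544. 250. 121.] [224 242] [544. 247. 122.] [206 244] [556. 318.  -2.] [206 245] [554. 319.  -6.] [206 246] [550. 318.  -2.] [207 246] [549. 314.   5.] [206 247] [547. 317.   3.] [207 247] [547. 315.  -0.] [206 248] [544. 318.  -1.] [207 248] [545. 316.  -9.] [208 248] [545. 313.  -9.] 
red [212.44444444 242.11111111] [0.55351233 0.28978389 0.055     ]
post [0.48790499 0.18678309 0.1       ] 29
0.06 [551.54591572 282.14420668] 75.0199702681664
0.07 [550.09658708 280.55897432] 76.55484861883617
0.08 [548.64725844 278.97374197] 78.25397865795298
0.09 [547.1979298  277.38850962] 80.14168962266068
0.1 [545.74860116 275.80327727] 82.24635562869354
```

The pointer sits about 2.5 mm clockwise of the mark. I regrip and turn it a further 0.05 rad for margin.

jog_arm([
  [0.6, 0, 0.0415, 0, 0.12],
  [0.6, 0, 0.0415, 0, 0.12],
  [0.6, 0.001, 0.0415, 0, 0.12],
  [0.6, 0.001, 0.0415, 0, 0.12],
  [0.6, 0, 0.0415, 0, 0],
])

```text
t: 9.73
eef_pos: [0.5422, 0.2505, 0.1837]
tcp_rot: [-0.603, 0.798, 0.0, 0.0]
force: [1.6, -0.8, 0.4]
grip_width: 0.0561
grasp_force: 0.0
```

jog_arm([
  [0.5, 0, 0.0035, 0, 0],
  [0.5, 0, 0, 0, 0],
  [0.5, 0, 0, -0.03, 0],
  [0.5, 0, 0, -0.03, 0],
  [0.5, 0, 0, -0.03, 0],
])

```text
t: 10.15
eef_pos: [0.543, 0.2503, 0.0929]
tcp_rot: [-0.599, 0.801, -0.0, 0.001]
force: [0.9, 0.3, -0.7]
grip_width: 0.047
grasp_force: 0.0
```

jog_arm([
  [0, 0, 0, 0, 0],
  [0, 0, 0, 0, 0],
  [0, 0, 0, 0, 0],
  [0, 0, 0, 0, 0],
  [0, 0, 0, 0, 0],
])

```text
t: 10.57
eef_pos: [0.5441, 0.2508, 0.0953]
tcp_rot: [-0.599, 0.801, -0.0, 0.001]
force: [11.0, -2.2, 4.8]
grip_width: 0.0168
grasp_force: 6.3
```

jog_arm([
  [0, 0, 0, 0, 0],
  [0, 0, 0, 0, 0],
  [0, 0, 0, 0, 0],
  [0, 0, 0, 0, 0],
])

```text
t: 10.9
eef_pos: [0.5457, 0.2504, 0.0954]
tcp_rot: [-0.598, 0.801, -0.001, 0.002]
force: [9.8, -1.3, 0.5]
grip_width: 0.0138
grasp_force: 30.0
```

jog_arm([
  [0, 0, 0, 0, 0.03],
  [0, 0, 0, 0, 0.025],
  [0, 0, 0, 0, 0],
  [0, 0, 0, 0, 0],
  [0.2, 0, 0, 0, 0],
])

```text
t: 11.32
eef_pos: [0.5445, 0.2505, 0.0951]
tcp_rot: [-0.62, 0.784, -0.001, 0.002]
force: [-0.3, -0.4, 1.0]
grip_width: 0.0172
grasp_force: 0.0
```

jog_arm([
  [0.4, 0, 0, 0, 0],
  [0.5, 0, 0, 0, 0],
  [0.5, 0, 0, 0.03, 0],
  [0.5, 0, 0, 0.03, 0],
  [0.5, 0, 0, 0.01, 0],
])

```text
t: 11.73
eef_pos: [0.5442, 0.2513, 0.1675]
tcp_rot: [-0.621, 0.784, -0.0, 0.002]
force: [0.9, -0.4, -0.1]
grip_width: 0.0463
grasp_force: 0.0
```

jog_arm([
  [0.6, 0, -0.041, 0, -0.12],
  [0.6, 0, -0.041, 0, -0.12],
  [0.6, 0, -0.041, 0, -0.12],
  [0.6, 0, -0.041, 0, 0],
  [0.6, 0, -0.041, 0, 0],
])

```text
t: 12.15
eef_pos: [0.5425, 0.0438, 0.1637]
tcp_rot: [-0.47, 0.883, -0.0, 0.0]
force: [2.5, 0.2, -0.8]
grip_width: 0.0562
grasp_force: 0.0
```

Run:
```python
from h import *
s=snap('top'); H,S,V=hsvm(s); C=cloud(s)
w=(S<60)&(V>110); w[:235]=0;w[246:]=0;w[:,:208]=0;w[:,227:]=0
w&=C[...,2]<.105; w&=C[...,2]>.075
P=onz(s,px(w),.088)[:,:2]*1000; print(px(w).tolist()); print(P.round(0).tolist(),P.mean(0),np.degrees(np.arctan2(*(P.mean(0)-[541.5,244.6])[::-1])))
r=((H<5)|(H>174))&(S>130)&(V>80); r[:232]=0;r[255:]=0;r[:,:205]=0;r[:,222:]=0
print('red',px(r).tolist(),onz(s,px(r),.055).mean(0))
r=((H<5)|(H>174))&(S>130)&(V>80); r[:255]=0;r[282:]=0;r[:,:235]=0;r[:,260:]=0
print('post',onz(s,px(r),.1).mean(0),r.sum())
o=robot.observe();print(o['eef_pos'],o['tcp_rot'])
for b in blanks(s,(275,215,350,300)): print(b)
```

```text
[[212.0, 240.0], [212.0, 241.0], [213.0, 241.0], [214.0, 241.0], [215.0, 241.0], [216.0, 241.0], [215.0, 242.0], [216.0, 242.0], [217.0, 242.0]]
[[555.0, 286.0], [552.0, 286.0], [552.0, 283.0], [552.0, 280.0], [552.0, 277.0], [552.0, 274.0], [549.0, 277.0], [549.0, 274.0], [549.0, 272.0]] [551.20161451 278.8164496 ] 74.17002774388077
red [[210.0, 241.0], [212.0, 243.0], [214.0, 243.0]] [0.55287441 0.29105236 0.055     ]
post [0.48790499 0.18678309 0.1       ] 29
[0.54241379 0.03486106 0.16370398] [-4.66793879e-01  8.84364777e-01 -1.38587175e-03 -7.03334085e-04]
```

The pointer is now at 74.2° against the mark at 73.6°. Next I swing the lever back to tight.

jog_arm([
  [0.6, -0.0137, 0.0371, 0, -0.11],
  [0.6, -0.0137, 0.0371, 0, 0],
  [0.6, -0.0137, 0.0371, 0, 0],
  [0.6, -0.0137, 0.0371, 0, 0],
  [0.6, 0, 0, 0, 0],
])

```text
t: 12.62
eef_pos: [0.4858, 0.1997, 0.1637]
tcp_rot: [-0.427, 0.904, 0.001, 0.0]
force: [-0.9, 0.8, -0.7]
grip_width: 0.0565
grasp_force: 0.0
```

jog_arm([
  [0.6, 0, 0, 0, 0],
  [0.6, 0, 0, 0, 0],
])

```text
t: 12.78
eef_pos: [0.4889, 0.192, 0.1635]
tcp_rot: [-0.423, 0.906, -0.0, -0.0]
force: [-0.1, -0.1, -0.7]
grip_width: 0.0564
grasp_force: 0.0
```

jog_arm([
  [0.6, -0.0012, -0.008, -0.01, 0],
  [0.6, 0, 0, -0.03, 0],
  [0.6, 0, 0, -0.03, 0],
  [0.6, 0, 0, -0.0215, 0],
  [0.2, 0, 0, 0, 0],
])

```text
t: 13.2
eef_pos: [0.4855, 0.1811, 0.0677]
tcp_rot: [-0.422, 0.907, -0.0, -0.003]
force: [-2.1, -0.7, -0.7]
grip_width: 0.0525
grasp_force: 0.0
```

jog_arm([
  [0, 0, 0, 0, 0],
  [0, 0, 0, 0, 0],
  [0, 0, 0, 0, 0],
  [0, 0, 0, 0, 0],
  [0, 0, 0, 0, 0],
])

```text
t: 13.62
eef_pos: [0.4883, 0.1843, 0.073]
tcp_rot: [-0.423, 0.906, -0.0, 0.001]
force: [0.2, 0.3, -0.3]
grip_width: 0.0195
grasp_force: 0.0
```

jog_arm([
  [0, 0, 0, 0, 0],
  [0, 0, 0, 0, 0],
  [0, 0, 0, 0, 0],
])

```text
t: 13.87
eef_pos: [0.4882, 0.1842, 0.0727]
tcp_rot: [-0.423, 0.906, -0.0, 0.001]
force: [-1.0, -1.1, 7.7]
grip_width: 0.0153
grasp_force: 30.0
```

jog_arm([
  [0, -0.003, 0.0026, 0, -0.05],
  [0, -0.0054, 0.0059, 0, -0.1],
  [0, -0.0048, 0.0064, 0, -0.1],
  [0, -0.0041, 0.0068, 0, -0.1],
  [0, -0.0034, 0.0072, 0, -0.1],
])

```text
t: 14.28
eef_pos: [0.4678, 0.2134, 0.0727]
tcp_rot: [-0.208, 0.978, 0.0, 0.001]
force: [5.0, -1.2, 3.2]
grip_width: 0.0154
grasp_force: 30.0
```

jog_arm([
  [0, -0.0027, 0.0075, 0, -0.1],
  [0, -0.0019, 0.0078, 0, -0.1],
  [0, -0.0011, 0.0079, 0, -0.1],
  [0, -0.0004, 0.008, 0, -0.1],
  [0, 0.0005, 0.008, 0, -0.1],
])

```text
t: 14.7
eef_pos: [0.462, 0.2527, 0.0727]
tcp_rot: [0.04, 0.999, 0.0, 0.001]
force: [2.9, -2.1, 5.9]
grip_width: 0.0154
grasp_force: 30.0
```

jog_arm([
  [0, 0.0002, 0.002, 0, 0],
  [0, 0, 0, 0, 0],
  [0, 0, 0, 0, 0],
  [0, 0, 0, 0, 0],
])

```text
t: 15.03
eef_pos: [0.4623, 0.2551, 0.0727]
tcp_rot: [0.037, 0.999, 0.001, 0.001]
force: [1.6, 3.4, 5.5]
grip_width: 0.0153
grasp_force: 30.0
```

jog_arm([
  [0, 0.0003, 0.003, 0, -0.03],
  [0, 0, 0, 0, 0],
  [0, 0, 0, 0, 0],
])

```text
t: 15.28
eef_pos: [0.4625, 0.2566, 0.0727]
tcp_rot: [0.053, 0.999, -0.0, 0.0]
force: [0.7, -5.4, 11.0]
grip_width: 0.0151
grasp_force: 30.0
```

jog_arm([
  [0, 0.0003, 0.003, 0, -0.03],
  [0, 0, 0, 0, 0],
  [0, 0, 0, 0, 0],
])

```text
t: 15.53
eef_pos: [0.4627, 0.2569, 0.0725]
tcp_rot: [0.069, 0.998, -0.002, -0.0]
force: [-0.7, -18.6, 19.2]
grip_width: 0.0152
grasp_force: 30.0
```

The lever is on its stop (y no longer advances and the force is 18 N). I release it and travel to the collar.

jog_arm([
  [0.3, 0, 0, 0, 0],
  [0.6, 0, 0, 0, 0],
  [0.6, 0, 0, 0.035, 0],
  [0.6, 0, 0, 0.04, 0],
  [0.6, 0, 0, 0.04, 0],
])

```text
t: 15.95
eef_pos: [0.4614, 0.2599, 0.188]
tcp_rot: [0.067, 0.998, -0.001, -0.001]
force: [0.5, 0.2, -0.1]
grip_width: 0.0456
grasp_force: 0.0
```

jog_arm([
  [0.6, 0.002, -0.025, 0, -0.123],
  [0.6, 0.002, -0.025, 0, -0.123],
  [0.6, 0.002, -0.025, 0, -0.123],
  [0.6, 0.002, -0.025, 0, -0.123],
  [0.6, 0.002, -0.025, 0, -0.123],
])

```text
t: 16.37
eef_pos: [0.472, 0.1344, 0.1871]
tcp_rot: [0.369, 0.929, 0.0, -0.0]
force: [0.5, 0.2, 0.4]
grip_width: 0.0561
grasp_force: 0.0
```

jog_arm([
  [0.6, 0.002, -0.025, 0, -0.123],
  [0.6, 0.002, -0.025, 0, -0.123],
  [0.6, 0.002, -0.025, 0, -0.123],
  [0.6, 0.002, -0.025, 0, -0.123],
  [0.6, 0.002, -0.025, 0, -0.123],
])

```text
t: 16.78
eef_pos: [0.4821, 0.0093, 0.1871]
tcp_rot: [0.633, 0.774, 0.0, -0.0]
force: [0.4, 0.5, -0.0]
grip_width: 0.0561
grasp_force: 0.0
```

jog_arm([
  [0.6, 0.002, -0.025, 0, -0.123],
  [0.6, 0.002, -0.025, 0, -0.123],
  [0.6, 0.002, -0.025, 0, -0.123],
  [0.6, 0.002, -0.025, 0, -0.123],
  [0.6, 0.002, -0.025, 0, -0.123],
])

```text
t: 17.2
eef_pos: [0.4922, -0.1157, 0.1872]
tcp_rot: [0.838, 0.546, 0.0, -0.0]
force: [1.3, 0.3, 0.1]
grip_width: 0.0562
grasp_force: 0.0
```

jog_arm([
  [0.6, 0.002, -0.025, 0, -0.123],
  [0.6, 0.002, -0.025, 0, -0.123],
  [0.6, 0.002, -0.025, 0, -0.123],
  [0.6, 0.002, -0.025, 0, -0.123],
  [0.6, 0.002, -0.025, 0, -0.123],
])

```text
t: 17.62
eef_pos: [0.5024, -0.2406, 0.1871]
tcp_rot: [0.964, 0.267, 0.0, -0.0]
force: [-0.0, -0.2, -0.8]
grip_width: 0.0565
grasp_force: 0.0
```

jog_arm([
  [0.6, 0, 0, 0, -0.123],
  [0.6, 0, 0, 0, 0],
  [0.6, 0, 0, 0, 0],
  [0.6, 0, 0, 0, 0],
])

```text
t: 17.95
eef_pos: [0.5024, -0.2387, 0.1868]
tcp_rot: [0.977, 0.213, 0.0, -0.0]
force: [-0.0, -0.3, 0.2]
grip_width: 0.0561
grasp_force: 0.0
```

Run:
```python
from h import *
s=snap('top'); q=snap('side')
def crop(s,b): 
    x0,y0,x1,y1=b; return cv2.resize(s['img'][y0:y1,x0:x1,::-1],(400,300),interpolation=cv2.INTER_CUBIC)
cv2.imwrite('pics/a.png',np.vstack([np.hstack([crop(s,(190,214,270,274)),crop(q,(221,187,285,235))]),np.hstack([crop(s,(260,180,420,300)),crop(q,(310,295,414,373))])]))
H,S,V=hsvm(s); C=cloud(s)
w=(S<60)&(V>110); w[:235]=0;w[246:]=0;w[:,:208]=0;w[:,227:]=0
w&=C[...,2]<.105; w&=C[...,2]>.075
P=onz(s,px(w),.088)[:,:2]*1000; print(P.mean(0),np.degrees(np.arctan2(*(P.mean(0)-[541.5,244.6])[::-1])))
r=((H<5)|(H>174))&(S>130)&(V>80); r[:258]=0;r[285:]=0;r[:,:205]=0;r[:,260:]=0
P=onz(s,px(r),.1).mean(0)*1000; print('post',P,r.sum(),np.degrees(np.arctan2(P[1]-244.6,P[0]-541.5)))
o=robot.observe();print(o['eef_pos'],o['tcp_rot'],o['qpos'])
for b in blanks(s,(275,215,350,300)): print(b)
```

```text
[551.20161451 278.8164496 ] 74.17002774388077
post [463.43460557 256.62281933 100.        ] 23 171.24469031424485
[ 0.50240057 -0.23883339  0.18701722] [ 9.77308642e-01  2.11819975e-01  1.85961130e-04 -2.84579796e-04] [-0.29645691  0.31422519  0.76815117  1.92727432 -0.25883128  1.00026879
 -0.55523738]
(array([295.4, 240.1]), np.int32(167), array([560.6,  51.9]), 20.9, array([561.1,  52. ]))
(array([295.1, 273.8]), np.int32(163), array([464.1,  53.3]), 19.9, array([463.8,  53.3]))
(array([328.4, 275.9]), np.int32(166), array([457.4, -42.3]), 20.1, array([457.4, -42.3]))
```

View pics/a.png

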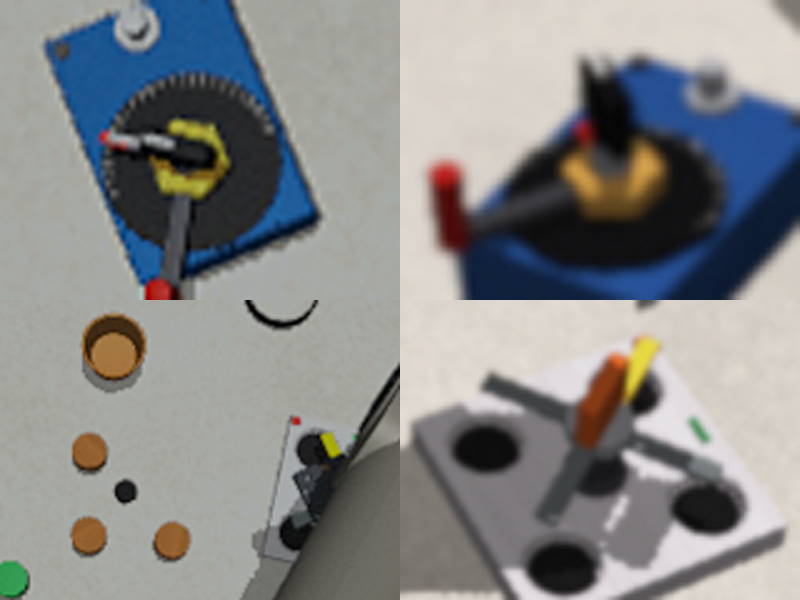

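The pointer is still at 74.2°, the lever is fully tight and the blanks are undisturbed. Now I grip the collar bar.

jog_arm([
  [0.6, 0.003, -0.01, 0, 0],
  [0.6, 0, 0, -0.03, 0],
  [0.6, 0, 0, -0.03, 0],
  [0.6, 0, 0, -0.03, 0],
  [0.6, 0, 0, -0.017, 0],
])

```text
t: 18.47
eef_pos: [0.5044, -0.2495, 0.0773]
tcp_rot: [0.978, 0.211, -0.001, -0.001]
force: [-0.5, 0.3, -0.5]
grip_width: 0.0561
grasp_force: 0.0
```

jog_arm([
  [0, 0, 0, 0, 0],
  [0, 0, 0, 0, 0],
  [0, 0, 0, 0, 0],
  [0, 0, 0, 0, 0],
  [0, 0, 0, 0, 0],
])

```text
t: 18.88
eef_pos: [0.506, -0.25, 0.0812]
tcp_rot: [0.978, 0.21, 0.001, 0.0]
force: [-0.2, 0.4, 0.3]
grip_width: 0.0268
grasp_force: 0.0
```

jog_arm([
  [0, 0, 0, 0, 0],
  [0, 0, 0, 0, 0],
  [0, 0, 0, 0, 0],
  [0, 0, 0, 0, 0],
  [0, 0, 0, 0, 0],
])

```text
t: 19.3
eef_pos: [0.5058, -0.2501, 0.0806]
tcp_rot: [0.978, 0.21, 0.001, 0.0]
force: [0.2, -0.5, 7.0]
grip_width: 0.0136
grasp_force: 30.0
```

Run:
```python
from h import *
o=robot.observe();r=o['tcp_rot'];print(o['eef_pos'],2*np.degrees(np.arctan2(r[1],r[0]))-90,o['force'],o['grip_width'])
```

```text
[ 0.50581461 -0.25006674  0.08061922] -65.7931546224269 [ 0.15731811 -0.45949903  7.00779441] 0.01363876327083797
```

jog_arm([
  [0, 0, 0, 0, -0.12],
  [0, 0, 0, 0, -0.12],
  [0, 0, 0, 0, -0.12],
  [0, 0, 0, 0, -0.12],
  [0, 0, 0, 0, -0.12],
])

```text
t: 19.72
eef_pos: [0.5057, -0.2498, 0.0806]
tcp_rot: [0.996, -0.091, 0.001, -0.0]
force: [-1.8, 1.0, 6.9]
grip_width: 0.014
grasp_force: 30.0
```

jog_arm([
  [0, 0, 0, 0, -0.055],
  [0, 0, 0, 0, 0],
  [0, 0, 0, 0, 0],
  [0, 0, 0, 0, 0],
])

```text
t: 20.05
eef_pos: [0.5058, -0.2498, 0.0806]
tcp_rot: [0.993, -0.116, 0.001, -0.0]
force: [0.6, 0.8, 10.0]
grip_width: 0.0139
grasp_force: 30.0
```

Run:
```python
from h import *
o=robot.observe();r=o['tcp_rot'];print(o['eef_pos'],2*np.degrees(np.arctan2(r[1],r[0]))-90,o['force'],o['grip_width'])
```

```text
[ 0.50575561 -0.24978497  0.0806008 ] -103.31975387366359 [0.59897357 0.83224678 9.98469297] 0.013892537144468411
```

The collar is open, with the ear at −13.3°. I release it and go above the first blank at (457,−42).

jog_arm([
  [0.3, 0, 0, 0, 0],
  [0.5, 0, 0, 0, 0],
  [0.6, 0, 0, 0.03, 0],
  [0.6, 0, 0, 0.04, 0],
  [0.6, 0, 0, 0.03, 0],
])

```text
t: 20.47
eef_pos: [0.5047, -0.2503, 0.1818]
tcp_rot: [0.993, -0.117, -0.0, 0.0]
force: [0.8, 0.2, -0.1]
grip_width: 0.0439
grasp_force: 0.0
```

jog_arm([
  [0.75, -0.007, 0.0296, 0, 0.1125],
  [0.75, -0.007, 0.0296, 0, 0.1125],
  [0.75, -0.007, 0.0296, 0, 0.1125],
  [0.75, -0.007, 0.0296, 0, 0.1125],
  [0.75, -0.007, 0.0296, 0, 0.1125],
])

```text
t: 20.88
eef_pos: [0.4695, -0.1005, 0.1799]
tcp_rot: [0.986, 0.167, 0.0, -0.0]
force: [1.4, 0.7, 0.4]
grip_width: 0.0701
grasp_force: 0.0
```

jog_arm([
  [0.75, -0.007, 0.0296, 0, 0.1125],
  [0.75, -0.007, 0.0296, 0, 0.1125],
  [0.75, 0, 0, -0.04, 0],
  [0.75, 0, 0, 0, 0],
  [0.75, 0, 0, 0, 0],
])

```text
t: 21.3
eef_pos: [0.455, -0.0431, 0.1395]
tcp_rot: [0.962, 0.273, -0.002, 0.0]
force: [0.3, -1.5, 0.8]
grip_width: 0.0704
grasp_force: 0.0
```

Run:
```python
from h import *
s=snap('top'); q=snap('side')
o=robot.observe();r=o['tcp_rot'];print(o['eef_pos'],2*np.degrees(np.arctan2(r[1],r[0]))-90,o['grip_width'])
for b in blanks(s,(265,215,380,310)): print(b)
for b in blanks(q,(250,240,330,320)): print('side',b)
H,S,V=hsvm(s)
for nm,m in dict(y=(H>22)&(H<32)&(S>150)).items():
    m[:,:360]=0
    for c,a,k in blobs(m):
        if c[0]<440:print(nm,c,a,onz(s,[c],.068))
```

```text
[ 0.45653311 -0.04385085  0.1409829 ] -58.36641421325726 0.07041168330822677
(array([295.3, 240.1]), np.int32(164), array([560.7,  52.3]), 20.6, array([561.,  52.]))
(array([294.1, 273.3]), np.int32(135), array([464. ,  53.5]), 19.7, array([465.6,  56.2]))
side (array([298.9, 259.3]), np.int32(141), array([553.8,  46.9]), 25.3, array([552.7,  49.9]))
side (array([271.9, 274.9]), np.int32(264), array([465.4,  44.7]), 25.4, array([463.3,  46.5]))
side (array([292. , 297.7]), np.int32(293), array([456.4, -51. ]), 25.3, array([456.1, -49.7]))
y [405.02739726 240.1369863 ] 73 [[ 0.55480298 -0.26030159  0.068     ]]
```

jog_arm([
  [0.75, 0.001, 0.0015, -0.03, 0],
  [0.75, 0, 0, -0.035, 0],
  [0.75, 0, 0, -0.035, 0],
  [0.75, 0, 0, -0.02, 0],
  [0.75, 0, 0, 0, 0],
])

```text
t: 21.82
eef_pos: [0.456, -0.0422, 0.018]
tcp_rot: [0.962, 0.273, -0.002, -0.0]
force: [-1.1, 0.7, -0.2]
grip_width: 0.0706
grasp_force: 0.0
```

jog_arm([
  [0.2, 0, 0, 0, 0],
  [0.2, 0, 0, 0, 0],
  [0.2, 0, 0, 0, 0],
  [0.2, 0, 0, 0, 0],
  [0.2, 0, 0, 0, 0],
])

```text
t: 22.23
eef_pos: [0.4581, -0.0408, 0.0211]
tcp_rot: [0.962, 0.274, 0.001, -0.0]
force: [0.3, -0.8, 13.5]
grip_width: 0.0413
grasp_force: 30.0
```

jog_arm([
  [0.2, 0, 0, 0, 0],
  [0.2, 0, 0, 0, 0],
  [0.2, 0, 0, 0, 0],
])

```text
t: 22.48
eef_pos: [0.4581, -0.0408, 0.021]
tcp_rot: [0.962, 0.274, 0.001, -0.0]
force: [-2.6, 0.4, 16.8]
grip_width: 0.0414
grasp_force: 30.0
```

jog_arm([
  [0, 0, 0, 0.02, 0],
  [0, 0, 0, 0.03, 0],
  [0, 0, 0, 0.04, 0],
  [0, 0, -0.01, 0.02, 0],
  [0, 0.002, -0.0278, 0, 0],
])

```text
t: 22.9
eef_pos: [0.4615, -0.0762, 0.1338]
tcp_rot: [0.961, 0.276, 0.003, -0.001]
force: [1.5, -0.9, -0.9]
grip_width: 0.0411
grasp_force: 30.0
```

jog_arm([
  [0, 0.002, -0.0278, 0, 0],
  [0, 0.002, -0.0278, 0, 0],
  [0, 0.002, -0.0278, 0, 0],
  [0, 0.002, -0.0278, 0, 0],
  [0, 0, 0, 0, 0],
])

```text
t: 23.32
eef_pos: [0.4671, -0.195, 0.1309]
tcp_rot: [0.962, 0.272, 0.001, 0.001]
force: [-0.8, -0.1, -0.2]
grip_width: 0.0412
grasp_force: 30.0
```

jog_arm([
  [0, 0, 0, 0, 0],
  [0, 0, 0, 0, 0],
  [0, 0, 0, 0, 0],
])

```text
t: 23.57
eef_pos: [0.4673, -0.189, 0.13]
tcp_rot: [0.962, 0.275, 0.0, -0.0]
force: [-1.0, 0.1, 0.1]
grip_width: 0.0411
grasp_force: 30.0
```

Run:
```python
from h import *
s=snap('top'); q=snap('side')
o=robot.observe();r=o['tcp_rot'];print(o['eef_pos'],2*np.degrees(np.arctan2(r[1],r[0]))-90,o['grip_width'])
def crop(s,b): 
    x0,y0,x1,y1=b; return cv2.resize(s['img'][y0:y1,x0:x1,::-1],(400,300),interpolation=cv2.INTER_CUBIC)
cv2.imwrite('pics/b.png',np.hstack([crop(s,(330,205,450,295)),crop(q,(290,240,430,345))]))
```

```text
[ 0.46738194 -0.18892688  0.13003754] -58.109443270031264 0.04128356899827801
```

View pics/b.png

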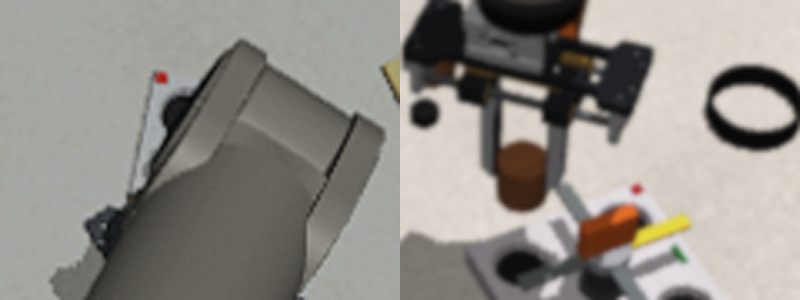

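The blank is held well in the fingers (side crop (522,175)) above pocket 2. I lower it.

jog_arm([
  [0, 0.0007, -0.0006, -0.025, 0],
  [0, 0, 0, -0.025, 0],
  [0, 0, 0, -0.02, 0],
  [0, 0, 0, -0.008, 0],
  [0, 0, 0, 0, 0],
])

```text
t: 24.08
eef_pos: [0.467, -0.19, 0.0508]
tcp_rot: [0.962, 0.274, -0.001, -0.0]
force: [-0.3, 0.5, -0.2]
grip_width: 0.0411
grasp_force: 30.0
```

jog_arm([
  [0, 0, 0, -0.006, 0],
  [0, 0, 0, -0.005, 0],
  [0, 0, 0, -0.005, 0],
  [0, 0, 0, 0, 0],
  [0, 0, 0, 0, 0],
])

```text
t: 24.5
eef_pos: [0.468, -0.1907, 0.0361]
tcp_rot: [0.962, 0.274, 0.0, -0.0]
force: [0.3, 0.1, -0.3]
grip_width: 0.0413
grasp_force: 30.0
```

jog_arm([
  [0, 0, 0, -0.003, 0],
  [0, 0, 0, 0, 0],
  [0.3, 0, 0, 0, 0],
  [0.55, 0, 0, 0, 0],
  [0.65, 0, 0, 0, 0],
])

```text
t: 24.92
eef_pos: [0.4679, -0.1907, 0.033]
tcp_rot: [0.962, 0.274, 0.0, -0.0]
force: [0.2, -0.3, 0.1]
grip_width: 0.0512
grasp_force: 0.0
```

jog_arm([
  [0.65, 0, 0, 0, 0],
  [0.65, 0, 0, 0.02, 0],
  [0.65, 0, 0, 0.035, 0],
  [0.65, 0, 0, 0.035, 0],
  [0.7, 0, 0, 0.03, 0],
])

```text
t: 25.33
eef_pos: [0.4675, -0.1912, 0.1546]
tcp_rot: [0.962, 0.273, -0.0, 0.0]
force: [0.8, 0.3, 0.0]
grip_width: 0.0641
grasp_force: 0.0
```

jog_arm([
  [0.75, 0, 0.04, 0, 0],
  [0.75, 0, 0.04, 0, 0],
  [0.75, 0, 0.04, 0, 0],
  [0.75, 0, 0.04, 0, 0],
  [0.75, 0, 0, 0, 0],
])

```text
t: 25.75
eef_pos: [0.4679, -0.0233, 0.1528]
tcp_rot: [0.961, 0.278, 0.0, -0.001]
force: [1.1, 0.6, 0.3]
grip_width: 0.0703
grasp_force: 0.0
```

Run:
```python
from h import *
s=snap('top'); q=snap('side')
o=robot.observe();r=o['tcp_rot'];print(o['eef_pos'],2*np.degrees(np.arctan2(r[1],r[0]))-90,o['grip_width'])
for b in blanks(s,(255,200,350,320)): print(b)
print('pocket top',blanks(s,(355,215,445,300),.054))
print('side',blanks(q,(310,295,420,375),.054)); print(proj(q,[[.468,-.1895,.054],[.5047,-.2497,.1]]))
```

```text
[ 0.46790344 -0.02886621  0.15300421] -57.97832423325103 0.07032945022419584
(array([305.1, 204.4]), np.int32(225), array([675.4,  22.4]), 30.8, array([658.3,  26.1]))
(array([295.2, 240.1]), np.int32(161), array([561.4,  52.3]), 19.9, array([561.6,  52.8]))Traceback (most recent call last):
  File "<stdin>", line 5, in <module>
  File "h.py", line 40, in blanks
    cc,rr=cv2.minEnclosingCircle((onz(s,px(k),z)[:,:2]*1000).astype(np.float32)); out.append((c.round(1),a,np.round(cc,1),round(rr,1),np.mean(onz(s,px(k),z)[:,:2]*1000,axis=0).round(1)))
                                  ~~~^^^^^^^^^^^
  File "h.py", line 13, in onz
    c,d=ray(s,px); return c+d*((z-c[2])/d[:,2])[:,None]
        ~~~^^^^^^
  File "h.py", line 10, in ray
    u=cv2.undistortPoints(np.array(px,float).reshape(-1,1,2),s['K'],s['D']).reshape(-1,2)
      ~~~~~~~~~~~~~~~~~~~^^^^^^^^^^^^^^^^^^^^^^^^^^^^^^^^^^^^^^^^^^^^^^^^^^
cv2.error: OpenCV(4.12.0) /io/opencv/modules/calib3d/src/undistort.dispatch.cpp:347: error: (-215:Assertion failed) CV_IS_MAT(_src) && CV_IS_MAT(_dst) && (_src->rows == 1 || _src->cols == 1) && (_dst->rows == 1 || _dst->cols == 1) && _src->cols + _src->rows - 1 == _dst->rows + _dst->cols - 1 && (CV_MAT_TYPE(_src->type) == CV_32FC2 || CV_MAT_TYPE(_src->type) == CV_64FC2) && (CV_MAT_TYPE(_dst->type) == CV_32FC2 || CV_MAT_TYPE(_dst->type) == CV_64FC2) in function 'cvUndistortPointsInternal'
```

```bash
sed -i 's/^        cc,rr=/        if k.sum()<15: continue\n        cc,rr=/' h.py
python3 - <<'E'
from h import *
s=snap('top'); q=snap('side')
print('pocket top',blanks(s,(355,215,445,300),.054))
print('side pocket',blanks(q,(310,295,420,375),.054)); print(proj(q,[[.468,-.1895,.054]]))
print('side bench',blanks(q,(230,230,330,320)))
E
```

```text
pocket top [(array([380. , 271.9]), np.int32(173), array([ 466.3, -189. ]), 20.2, array([ 466.8, -189.1]))]
side pocket [(array([331.9, 326.8]), np.int32(263), array([ 464.7, -195.5]), 23.8, array([ 465. , -196.1]))]
[[331.43392254 322.85667362]]
side bench [(array([300.4, 260.1]), np.int32(190), array([553.7,  44.6]), 27.4, array([553.7,  48.1])), (array([272., 275.]), np.int32(266), array([465.1,  44.2]), 25.9, array([463.2,  46.5]))]
```

jog_arm([
  [0.65, -0.0015, 0.0405, 0, 0],
  [0.65, -0.0015, 0.0405, 0, 0],
  [0.65, 0, 0, -0.03, 0],
  [0.65, 0, 0, -0.03, 0],
  [0.65, 0, 0, 0, 0],
])

```text
t: 26.37
eef_pos: [0.4626, 0.0491, 0.0894]
tcp_rot: [0.962, 0.274, -0.003, 0.001]
force: [-2.7, -0.2, 0.1]
grip_width: 0.061
grasp_force: 0.0
```

jog_arm([
  [0.65, 0, 0, 0, 0],
  [0.65, 0, 0, 0, 0],
])

```text
t: 26.53
eef_pos: [0.4655, 0.0486, 0.0941]
tcp_rot: [0.962, 0.272, 0.0, 0.0]
force: [0.5, -0.4, 1.6]
grip_width: 0.0608
grasp_force: 0.0
```

jog_arm([
  [0.65, -0.001, 0.005, 0, 0],
  [0.65, 0, 0, -0.03, 0],
  [0.65, 0, 0, -0.03, 0],
  [0.65, 0, 0, -0.0135, 0],
  [0.65, 0, 0, 0, 0],
])

```text
t: 26.95
eef_pos: [0.4633, 0.0551, 0.0185]
tcp_rot: [0.962, 0.274, -0.001, -0.0]
force: [-1.1, -1.3, -0.1]
grip_width: 0.0609
grasp_force: 0.0
```

jog_arm([
  [0.2, 0, 0, 0, 0],
  [0.2, 0, 0, 0, 0],
  [0.2, 0, 0, 0, 0],
  [0.2, 0, 0, 0, 0],
  [0.2, 0, 0, 0, 0],
])

```text
t: 27.37
eef_pos: [0.4649, 0.0557, 0.0208]
tcp_rot: [0.962, 0.274, 0.001, -0.0]
force: [-1.3, -1.7, 14.3]
grip_width: 0.0415
grasp_force: 30.0
```

jog_arm([
  [0, 0, 0, 0, 0],
  [0, 0, 0, 0.03, 0],
  [0, 0, 0, 0.04, 0],
  [0, 0, 0, 0.04, 0],
  [0, 0, 0, 0.03, 0],
])

```text
t: 27.78
eef_pos: [0.4643, 0.0546, 0.1624]
tcp_rot: [0.962, 0.273, 0.001, -0.0]
force: [1.0, 0.8, -0.1]
grip_width: 0.0414
grasp_force: 30.0
```

jog_arm([
  [0, 0, 0, 0, 0],
  [0, 0, 0, 0, 0],
])

```text
t: 27.95
eef_pos: [0.4648, 0.0563, 0.1613]
tcp_rot: [0.962, 0.274, 0.002, -0.001]
force: [0.2, 0.5, -1.1]
grip_width: 0.0413
grasp_force: 30.0
```

jog_arm([
  [0, 0.0078, -0.0366, 0, 0],
  [0, 0.0078, -0.0366, 0, 0],
  [0, 0.0078, -0.0366, 0, 0],
  [0, 0.0078, -0.0366, 0, 0],
  [0, 0.0078, -0.0366, 0, 0],
])

```text
t: 28.37
eef_pos: [0.5024, -0.1292, 0.1586]
tcp_rot: [0.962, 0.274, -0.001, -0.0]
force: [0.5, 0.3, 0.2]
grip_width: 0.0415
grasp_force: 30.0
```

jog_arm([
  [0, 0.0078, -0.0366, 0, 0],
  [0, 0.0078, -0.0366, 0, 0],
  [0, 0.0078, -0.0366, 0, 0],
  [0, 0.0078, -0.0366, 0, 0],
  [0, 0.0078, -0.0366, 0, 0],
])

```text
t: 28.78
eef_pos: [0.5414, -0.3122, 0.1579]
tcp_rot: [0.962, 0.274, -0.001, -0.001]
force: [1.2, 0.4, 0.1]
grip_width: 0.0413
grasp_force: 30.0
```

jog_arm([
  [0, 0, 0, 0, 0],
  [0, 0, 0, 0, 0],
  [0, 0, 0, 0, 0],
  [0, 0, 0, 0, 0],
])

```text
t: 29.12
eef_pos: [0.5417, -0.3093, 0.1587]
tcp_rot: [0.962, 0.274, -0.0, -0.001]
force: [0.4, -1.0, -0.4]
grip_width: 0.0414
grasp_force: 30.0
```

jog_arm([
  [0, 0.0018, 0, -0.035, 0],
  [0, 0, 0, -0.035, 0],
  [0, 0, 0, -0.028, 0],
  [0, 0, 0, -0.009, 0],
  [0, 0, 0, 0, 0],
])

```text
t: 29.53
eef_pos: [0.5428, -0.3088, 0.0507]
tcp_rot: [0.962, 0.275, -0.001, -0.001]
force: [-0.1, 0.0, -0.5]
grip_width: 0.0411
grasp_force: 30.0
```

jog_arm([
  [0, 0, 0, -0.006, 0],
  [0, 0, 0, -0.005, 0],
  [0, 0, 0, -0.004, 0],
  [0, 0, 0, 0, 0],
  [0, 0, 0, 0, 0],
])

```text
t: 29.95
eef_pos: [0.544, -0.3108, 0.038]
tcp_rot: [0.962, 0.274, 0.0, 0.0]
force: [1.3, 0.7, 0.1]
grip_width: 0.0411
grasp_force: 30.0
```

jog_arm([
  [0, 0, 0, -0.004, 0],
  [0, 0, 0, 0, 0],
  [0.3, 0, 0, 0, 0],
  [0.55, 0, 0, 0, 0],
  [0.65, 0, 0, 0, 0],
])

```text
t: 30.37
eef_pos: [0.5438, -0.3108, 0.0336]
tcp_rot: [0.962, 0.274, 0.0, 0.0]
force: [0.2, -0.3, -0.4]
grip_width: 0.0513
grasp_force: 0.0
```

jog_arm([
  [0.65, 0, 0, 0, 0],
  [0.65, 0, 0, 0.02, 0],
  [0.65, 0, 0, 0.035, 0],
  [0.65, 0, 0, 0.035, 0],
  [0.65, 0, 0, 0.035, 0],
])

```text
t: 30.78
eef_pos: [0.5432, -0.3108, 0.1598]
tcp_rot: [0.962, 0.274, -0.0, -0.0]
force: [0.2, 0.4, -0.9]
grip_width: 0.0613
grasp_force: 0.0
```

jog_arm([
  [0.65, 0.0017, 0.036, 0, 0],
  [0.65, 0.0017, 0.036, 0, 0],
  [0.65, 0.0017, 0.036, 0, 0],
  [0.65, 0.0017, 0.036, 0, 0],
  [0.65, 0.0017, 0.036, 0, 0],
])

```text
t: 31.2
eef_pos: [0.552, -0.1291, 0.1587]
tcp_rot: [0.962, 0.274, 0.0, -0.0]
force: [0.7, 0.1, 0.2]
grip_width: 0.0611
grasp_force: 0.0
```

jog_arm([
  [0.65, 0.0017, 0.036, 0, 0],
  [0.65, 0.0017, 0.036, 0, 0],
  [0.65, 0.0017, 0.036, 0, 0],
  [0.65, 0.0017, 0.036, 0, 0],
  [0.65, 0.0017, 0.036, 0, 0],
])

```text
t: 31.62
eef_pos: [0.5605, 0.0511, 0.1587]
tcp_rot: [0.962, 0.274, 0.0, -0.0]
force: [0.6, 0.5, 0.4]
grip_width: 0.0609
grasp_force: 0.0
```

jog_arm([
  [0.65, 0, 0, 0, 0],
  [0.65, 0, 0, 0, 0],
  [0.65, 0, 0, 0, 0],
])

```text
t: 31.87
eef_pos: [0.5606, 0.0488, 0.1585]
tcp_rot: [0.962, 0.274, -0.0, 0.0]
force: [0.1, 0.6, 0.3]
grip_width: 0.0613
grasp_force: 0.0
```

Run:
```python
from h import *
s=snap('top'); q=snap('side')
o=robot.observe();print(o['eef_pos'],o['grip_width'])
print('top pocket',blanks(s,(355,215,445,300),.054)); print('side pocket',blanks(q,(310,295,420,375),.054)); print(proj(q,[[.5427,-.3097,.054]]))
print('top bench',blanks(s,(255,210,350,320))); print('side bench',blanks(q,(230,230,320,320)))
```

```text
[0.56069286 0.04786758 0.15864071] 0.06112434226916178
top pocket [(array([421.1, 245.6]), np.int32(163), array([ 541.1, -308.7]), 21.0, array([ 541.1, -309.1])), (array([380. , 271.9]), np.int32(173), array([ 466.7, -188.7]), 20.3, array([ 466.7, -189.1]))]
side pocket [(array([331.9, 326.8]), np.int32(264), array([ 462. , -201.8]), 29.4, array([ 464.8, -196.7])), (array([390.7, 343.5]), np.int32(313), array([ 539.9, -316.5]), 24.7, array([ 539.9, -316. ]))]
[[389.85785901 338.91816962]]
top bench []
side bench [(array([301.6, 259.5]), np.int32(255), array([557.4,  46.3]), 26.1, array([559.4,  45.1]))]
```

jog_arm([
  [0.65, 0.0005, 0.004, -0.035, 0],
  [0.65, 0, 0, -0.035, 0],
  [0.65, 0, 0, -0.035, 0],
  [0.65, 0, 0, -0.022, 0],
  [0.65, 0, 0, -0.0105, 0],
])

```text
t: 32.38
eef_pos: [0.5597, 0.0516, 0.0183]
tcp_rot: [0.962, 0.273, -0.002, 0.0]
force: [-0.7, -1.3, 0.5]
grip_width: 0.0609
grasp_force: 0.0
```

jog_arm([
  [0.65, 0, 0, 0, 0],
  [0.2, 0, 0, 0, 0],
  [0.2, 0, 0, 0, 0],
  [0.2, 0, 0, 0, 0],
  [0.2, 0, 0, 0, 0],
])

```text
t: 32.8
eef_pos: [0.5622, 0.0535, 0.0224]
tcp_rot: [0.962, 0.274, 0.001, -0.0]
force: [-1.6, -2.1, 10.8]
grip_width: 0.0412
grasp_force: 30.0
```

jog_arm([
  [0, 0, 0, 0, 0],
  [0, 0, 0, 0.03, 0],
  [0, 0, 0, 0.04, 0],
  [0, 0, 0, 0.04, 0],
  [0, 0, 0, 0.03, 0],
])

```text
t: 33.22
eef_pos: [0.5617, 0.0529, 0.1644]
tcp_rot: [0.962, 0.274, 0.001, -0.0]
force: [1.1, 0.3, -0.7]
grip_width: 0.0414
grasp_force: 30.0
```

jog_arm([
  [0, 0, 0, 0, 0],
  [0, 0, 0, 0, 0],
])

```text
t: 33.38
eef_pos: [0.5622, 0.054, 0.163]
tcp_rot: [0.962, 0.274, 0.002, -0.001]
force: [0.5, 0.4, -1.8]
grip_width: 0.0413
grasp_force: 30.0
```

jog_arm([
  [0, 0.0003, -0.0205, 0, 0.12],
  [0, 0.0003, -0.0205, 0, 0.12],
  [0, 0.0003, -0.0205, 0, 0.12],
  [0, 0.0003, -0.0205, 0, 0.12],
  [0, 0.0003, -0.0205, 0, 0.12],
])

```text
t: 33.8
eef_pos: [0.562, -0.0499, 0.1601]
tcp_rot: [0.836, 0.549, -0.001, -0.0]
force: [-0.3, -0.3, -0.7]
grip_width: 0.0409
grasp_force: 30.0
```

jog_arm([
  [0, 0.0003, -0.0205, 0, 0.12],
  [0, 0.0003, -0.0205, 0, 0.12],
  [0, 0.0003, -0.0205, 0, 0.12],
  [0, 0.0003, -0.0205, 0, 0.12],
  [0, 0.0003, -0.0205, 0, 0.12],
])

```text
t: 34.22
eef_pos: [0.5634, -0.1524, 0.1599]
tcp_rot: [0.637, 0.771, -0.0, -0.001]
force: [-0.4, -0.2, 0.4]
grip_width: 0.0415
grasp_force: 30.0
```

jog_arm([
  [0, 0.0003, -0.0205, 0, 0.12],
  [0, 0, -0.0205, 0, 0.12],
  [0, 0, -0.0205, 0, 0.12],
  [0, 0, 0, 0, 0.01],
  [0, 0, 0, 0, 0],
])

```text
t: 34.63
eef_pos: [0.5636, -0.2141, 0.1601]
tcp_rot: [0.488, 0.873, -0.0, -0.001]
force: [0.7, 0.8, -1.2]
grip_width: 0.0411
grasp_force: 30.0
```

jog_arm([
  [0, 0, 0, 0, 0],
  [0, 0, 0, 0, 0],
  [0, 0, 0, 0, 0],
])

```text
t: 34.88
eef_pos: [0.5646, -0.212, 0.1607]
tcp_rot: [0.487, 0.874, 0.0, -0.0]
force: [0.2, -0.1, -0.3]
grip_width: 0.0412
grasp_force: 30.0
```

jog_arm([
  [0, 0.0004, 0.0005, -0.035, 0],
  [0, 0, 0, -0.035, 0],
  [0, 0, 0, -0.028, 0],
  [0, 0, 0, -0.009, 0],
  [0, 0, 0, 0, 0],
])

```text
t: 35.3
eef_pos: [0.5637, -0.2117, 0.052]
tcp_rot: [0.487, 0.874, -0.001, -0.002]
force: [0.1, -0.2, 0.4]
grip_width: 0.0414
grasp_force: 30.0
```

jog_arm([
  [0, 0, 0, -0.006, 0],
  [0, 0, 0, -0.005, 0],
  [0, 0, 0, -0.005, 0],
  [0, 0, 0, 0, 0],
  [0, 0, 0, 0, 0],
])

```text
t: 35.72
eef_pos: [0.5651, -0.2127, 0.0384]
tcp_rot: [0.487, 0.874, 0.0, 0.0]
force: [0.2, -0.7, -0.1]
grip_width: 0.0412
grasp_force: 30.0
```

jog_arm([
  [0, 0, 0, -0.003, 0],
  [0, 0, 0, 0, 0],
  [0.3, 0, 0, 0, 0],
  [0.55, 0, 0, 0, 0],
  [0.65, 0, 0, 0, 0],
])

```text
t: 36.13
eef_pos: [0.565, -0.2128, 0.0351]
tcp_rot: [0.487, 0.874, 0.0, 0.0]
force: [-0.4, 0.4, -0.2]
grip_width: 0.0518
grasp_force: 0.0
```

jog_arm([
  [0.65, 0, 0, 0, 0],
  [0.65, 0, 0, 0.02, 0],
  [0.65, 0, 0, 0.035, 0],
  [0.65, 0, 0, 0.035, 0],
  [0.65, 0, 0, 0.035, 0],
])

```text
t: 36.55
eef_pos: [0.5644, -0.2128, 0.1613]
tcp_rot: [0.487, 0.873, -0.0, -0.0]
force: [1.3, -0.1, 1.3]
grip_width: 0.0609
grasp_force: 0.0
```

jog_arm([
  [0.5, -0.003, 0.02, 0, -0.12],
  [0.5, -0.003, 0.02, 0, -0.12],
  [0.5, -0.003, 0.02, 0, -0.12],
  [0.5, -0.003, 0.02, 0, -0.12],
  [0.5, -0.003, 0.02, 0, -0.12],
])

```text
t: 36.97
eef_pos: [0.5497, -0.1118, 0.1601]
tcp_rot: [0.725, 0.688, 0.0, 0.0]
force: [0.3, 1.0, 0.6]
grip_width: 0.0469
grasp_force: 0.0
```

jog_arm([
  [0.5, -0.003, 0.02, 0, -0.12],
  [0.5, -0.003, 0.02, 0, -0.12],
  [0.5, -0.003, 0.02, 0, -0.12],
  [0.5, -0.003, 0.02, 0, -0.12],
  [0.5, -0.003, 0.02, 0, -0.12],
])

```text
t: 37.38
eef_pos: [0.5347, -0.0117, 0.1601]
tcp_rot: [0.896, 0.443, 0.0, -0.0]
force: [1.2, 0.8, 0.1]
grip_width: 0.0471
grasp_force: 0.0
```

Run:
```python
from h import *
s=snap('top'); q=snap('side')
o=robot.observe();print(o['eef_pos'],o['grip_width'],o['tcp_rot'])
print('top pocket',blanks(s,(355,205,445,300),.054)); print('side pocket',blanks(q,(310,295,420,375),.054))
def crop(s,b): 
    x0,y0,x1,y1=b; return cv2.resize(s['img'][y0:y1,x0:x1,::-1],(400,300),interpolation=cv2.INTER_CUBIC)
cv2.imwrite('pics/c.png',np.hstack([crop(s,(350,215,450,290)),crop(q,(310,295,414,373))]))
```

```text
[ 0.53458485 -0.00931305  0.15975448] 0.046839697502415255 [ 8.95360186e-01  4.45342434e-01 -9.74946206e-05 -4.94537784e-04]
top pocket [(array([387. , 237.5]), np.int32(162), array([ 565.5, -211.1]), 20.5, array([ 565.4, -211.1])), (array([421.1, 245.6]), np.int32(163), array([ 541.1, -308.7]), 21.0, array([ 541.1, -309. ])), (array([380. , 271.9]), np.int32(173), array([ 465.8, -188.6]), 20.6, array([ 466.5, -188.8]))]
side pocket [(array([365. , 316.4]), np.int32(428), array([ 567.2, -218.1]), 23.3, array([ 569.1, -214.8])), (array([331.9, 326.8]), np.int32(262), array([ 465. , -196.1]), 23.8, array([ 464.9, -196.6])), (array([390.6, 343.6]), np.int32(316), array([ 540.1, -315.3]), 23.8, array([ 540.2, -315.5]))]
```

View pics/c.png

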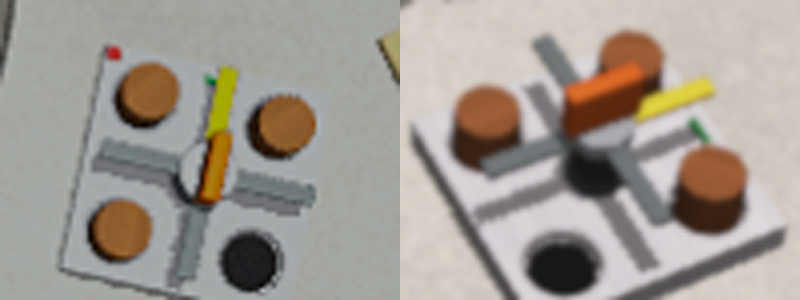

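Three blanks sit flat in pockets 1, 2 and 4 (top crop (148,95), (120,230), (282,125)), and the ears are clear of them. I go back to the collar to lock it.

jog_arm([
  [0.6, -0.0029, -0.024, 0, -0.1155],
  [0.6, -0.0029, -0.024, 0, -0.1155],
  [0.6, -0.0029, -0.024, 0, -0.1155],
  [0.6, -0.0029, -0.024, 0, -0.1155],
  [0.6, -0.0029, -0.024, 0, -0.1155],
])

```text
t: 37.9
eef_pos: [0.5201, -0.1343, 0.1602]
tcp_rot: [0.985, 0.171, 0.0, -0.0]
force: [1.2, -0.1, 0.4]
grip_width: 0.0566
grasp_force: 0.0
```

jog_arm([
  [0.6, -0.0029, -0.024, 0, -0.1155],
  [0.6, -0.0029, -0.024, 0, -0.1155],
  [0.6, -0.0029, -0.024, 0, -0.1155],
  [0.6, -0.0029, -0.024, 0, -0.1155],
  [0.6, -0.0029, -0.024, 0, -0.1155],
])

```text
t: 38.32
eef_pos: [0.5055, -0.2544, 0.1602]
tcp_rot: [0.993, -0.117, 0.0, -0.0]
force: [0.3, 0.3, -0.4]
grip_width: 0.0563
grasp_force: 0.0
```

jog_arm([
  [0.6, 0, 0, 0, 0],
  [0.6, 0, 0, 0, 0],
  [0.6, 0, 0, 0, 0],
  [0.6, 0, 0, 0, 0],
])

```text
t: 38.65
eef_pos: [0.5061, -0.2521, 0.1599]
tcp_rot: [0.994, -0.113, -0.0, -0.0]
force: [-0.1, -0.2, 0.2]
grip_width: 0.0564
grasp_force: 0.0
```

Run:
```python
from h import *
s=snap('top'); C=cloud(s); print((C[196:206:3,299:312:4,2]*1000).round(0))
o=robot.observe();r=o['tcp_rot'];print(o['eef_pos'],2*np.degrees(np.arctan2(r[1],r[0]))-90,o['grip_width'])
```

```text
[[ 8.  8.  2.  9.]
 [ 5.  1.  9. 10.]
 [ 4.  4. -1.  3.]
 [ 4. 10.  6.  3.]]
[ 0.50617035 -0.25188373  0.15994464] -103.03636640542152 0.056357741693797335
```

The cup is empty (its floor reads about 5 mm). Descend, grip the bar and turn it.

jog_arm([
  [0.6, -0.0005, 0.002, -0.03, 0],
  [0.6, 0, 0, -0.03, 0],
  [0.6, 0, 0, -0.019, 0],
  [0.6, 0, 0, 0, 0],
  [0, 0, 0, 0, 0],
])

```text
t: 39.12
eef_pos: [0.5051, -0.2503, 0.081]
tcp_rot: [0.993, -0.114, -0.001, -0.0]
force: [0.3, -0.8, 1.1]
grip_width: 0.0525
grasp_force: 0.0
```

jog_arm([
  [0, 0, 0, 0, 0],
  [0, 0, 0, 0, 0],
  [0, 0, 0, 0, 0],
  [0, 0, 0, 0, 0],
  [0, 0, 0, 0, 0],
])

```text
t: 39.53
eef_pos: [0.5057, -0.2506, 0.0815]
tcp_rot: [0.993, -0.115, 0.0, -0.0]
force: [0.2, -1.0, 1.0]
grip_width: 0.0198
grasp_force: 0.0
```

jog_arm([
  [0, 0, 0, 0, 0],
  [0, 0, 0, 0, 0],
  [0, 0, 0, 0, 0],
  [0, 0, 0, 0, 0],
])

```text
t: 39.87
eef_pos: [0.5058, -0.2499, 0.0813]
tcp_rot: [0.993, -0.115, 0.0, -0.001]
force: [0.1, 5.5, 7.1]
grip_width: 0.0137
grasp_force: 30.0
```

jog_arm([
  [0, 0, 0, 0, 0.11],
  [0, 0, 0, 0, 0.11],
  [0, 0, 0, 0, 0.11],
  [0, 0, 0, 0, 0.11],
  [0, 0, 0, 0, 0.11],
])

```text
t: 40.28
eef_pos: [0.5059, -0.25, 0.0813]
tcp_rot: [0.987, 0.162, 0.0, -0.0]
force: [1.2, 4.2, 2.7]
grip_width: 0.0136
grasp_force: 30.0
```

jog_arm([
  [0, 0, 0, 0, 0.11],
  [0, 0, 0, 0, 0.11],
  [0, 0, 0, 0, 0],
  [0, 0, 0, 0, 0],
  [0, 0, 0, 0, 0],
])

```text
t: 40.7
eef_pos: [0.5058, -0.2501, 0.0812]
tcp_rot: [0.964, 0.266, 0.0, -0.0]
force: [0.4, 5.8, 8.0]
grip_width: 0.0139
grasp_force: 30.0
```

Run:
```python
from h import *
o=robot.observe();r=o['tcp_rot'];print(o['eef_pos'],2*np.degrees(np.arctan2(r[1],r[0]))-90,o['grip_width'],o['force'])
```

```text
[ 0.50582009 -0.25011356  0.08124428] -59.19989744034457 0.013861686997164856 [0.43168363 5.75298672 8.02822507]
```

jog_arm([
  [0, 0, 0, 0, 0.017],
  [0, 0, 0, 0, 0],
  [0, 0, 0, 0, 0],
  [0.3, 0, 0, 0, 0],
  [0.5, 0, 0, 0, 0],
])

```text
t: 41.12
eef_pos: [0.5053, -0.2509, 0.081]
tcp_rot: [0.962, 0.274, -0.0, 0.0]
force: [-0.7, -0.3, 0.2]
grip_width: 0.0239
grasp_force: 0.0
```

jog_arm([
  [0.5, 0, 0, 0, 0],
  [0.5, 0, 0, 0.03, 0],
  [0.5, 0, 0, 0.04, 0],
  [0.5, 0, 0, 0.04, 0],
  [0.5, 0, 0, 0, 0],
])

```text
t: 41.53
eef_pos: [0.5076, -0.2529, 0.1972]
tcp_rot: [0.962, 0.274, 0.003, 0.002]
force: [1.5, -0.2, 1.0]
grip_width: 0.0468
grasp_force: 0.0
```

jog_arm([
  [0.5, 0, 0.04, 0, 0],
  [0.5, 0, 0.04, 0, 0],
  [0.5, 0, 0.04, 0, 0],
  [0.5, 0, 0.04, 0, 0],
  [0.5, 0, 0.04, 0, 0],
])

```text
t: 41.95
eef_pos: [0.505, -0.0491, 0.191]
tcp_rot: [0.962, 0.274, 0.0, -0.0]
force: [1.3, 0.2, 1.5]
grip_width: 0.0468
grasp_force: 0.0
```

jog_arm([
  [0.5, 0, 0.02, 0, 0],
  [0.5, 0, 0, 0, 0],
  [0.5, 0, 0, 0, 0],
  [0.5, 0, 0, 0, 0],
])

```text
t: 42.28
eef_pos: [0.5053, -0.0314, 0.191]
tcp_rot: [0.962, 0.274, -0.0, 0.0]
force: [0.1, -0.5, -0.4]
grip_width: 0.0472
grasp_force: 0.0
```

Run:
```python
from h import *
s=snap('top'); q=snap('side'); H,S,V=hsvm(s); C=cloud(s)
def crop(s,b): 
    x0,y0,x1,y1=b; return cv2.resize(s['img'][y0:y1,x0:x1,::-1],(400,300),interpolation=cv2.INTER_CUBIC)
cv2.imwrite('pics/d.png',np.vstack([np.hstack([crop(s,(350,215,450,290)),crop(q,(310,295,414,373))]),np.hstack([crop(s,(190,214,270,274)),crop(q,(221,187,285,235))])]))
y=(H>22)&(H<32)&(S>150); y[:,:360]=0; y[:,440:]=0
for c,a,k in blobs(y): P=onz(s,px(k),.068).mean(0)*1000; print(P,a,np.degrees(np.arctan2(P[1]+249.5,P[0]-505)))
o=robot.observe();print(o['eef_pos'],o['force'])
```

```text
[ 549.44066338 -220.3799106    68.        ] 94 33.235132169389864
[ 0.50533946 -0.03204123  0.19099085] [ 0.2220363   0.11017546 -0.14242372]
```

View pics/d.png

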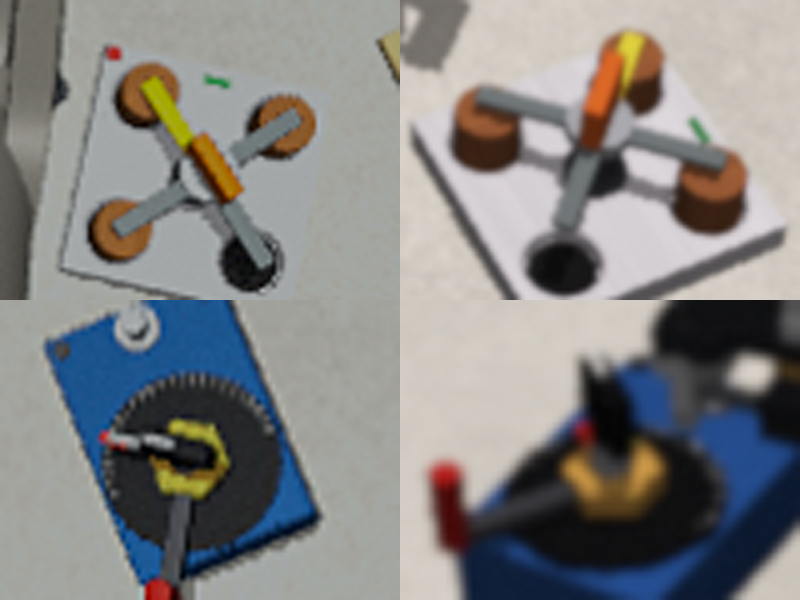

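The ears now sit above the three seated blanks, with the yellow ear toward the red corner mark (about 33° against 32°). The pointer is on the red mark and the lever is tight.

```bash
python3 -c "
from workcell import robot
print(robot.close_job())"
```

```text
the job is handed in; nothing more can be done
None
```

The job is handed in with no verdict returned; the last camera check showed the pointer on the red mark, the lever tight, all three blanks down in their own pockets, and the collar turned back to locked.

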